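# Lay the missing facade brick with an even joint

## Task

The printed facade brick stands on its side on the build plate: turn it ribbed face up and lay it in the empty place of the sample panel, square and in line with its two neighbours. Set the joint with the square aluminium bar: bed the brick on the board and press it gently sideways against the bar while the bar is up against a neighbour, then lift the bar out and lay it on the table clear of the panel, leaving an even joint on both sides. Leave the other things on the table where they are.

Things in the scene. Friction and masses are not known exactly. Their poses are not given: they have to be found in the camera images.
- brick: The loose grey printed brick: 52 mm wide (x), 70 mm long (y), 34 mm high (z): a 30 mm body with flat sides and ends, then three 4 mm ribs along y on its +z face. Origin: centre of the ribless underside. 100 to 170 g. It starts loose on the build plate, standing on a 70 x 30 mm side, 52 mm tall, ribs (+z, level) turned roughly to the robot's right (-y); its 70 mm length is level.
- plate: The removable build plate, a flat brown-grey sheet 180 x 180 mm, 3 mm thick, with a small grip tab on the robot's side, fixed flat on the table. Origin: centre of its underside, z up. There is room on it to lay the brick down.
- panel: The sample panel, a plywood board 130 mm (x) by 276 mm (y), 12 mm thick, fixed flat on the table. Origin: centre of its underside, z up; the course of bricks runs along its y, on its centre line.
- place (a point): Middle of the empty place, on the top face of the board (12 mm above the table); axes as the panel's. The place is 94 mm long along y, between the ends of the two neighbours: the 70 mm brick and a 12 mm joint at each end. Across the course (x) the board is bare on both sides, 39 mm from the laid brick's sides to the edges.
- brick_left: Neighbour bonded to the board at the +y end of the place: the same brick as the loose one, laid ribs up, same axes as the panel. Origin: centre of its underside, 82 mm from the place's middle. It does not move.
- brick_right: Neighbour bonded at the -y end of the place, the same as the other. Origin: centre of its underside, 82 mm from the place's middle. It does not move.
- spacer: The spacer, a loose aluminium bar of square section 12 x 12 mm, 150 mm long along its x, 58 g. Origin: centre of the underside. It starts flat on the table beyond panel and plate. Any of its long faces may lie down. Laid across the course in a joint it stands out some 49 mm on either side of the bricks and can be held by that end.
- spool: Bystander: a half-kilo filament spool lying flat, 150 mm across, 55 mm high. Origin: centre of its underside.
- glue_stick: Bystander: a glue stick standing upright, 32 mm across, 98 mm high. Origin: centre of its underside.
- scraper: Bystander: a scraper lying flat, about 200 mm long along its x, 50 mm wide, 16 mm high. Origin: on the table under the blade end of its handle.
There are look-alikes about, which are no part of the job. Of the things shaped like the brick, the grey one is meant.

How it is judged:
By the outcome, as a careful person would: the job done as asked, in the order asked, and still so for the second after the job is handed in, with the robot touching nothing.
It also fails if it takes over 72 s, if anything falls off the work surface, if the arm or the gripper's body presses on something with over 40 N, if the wrist force passes 120 N, or if a joint passes its speed limit or range.

## Robot

A 6-joint arm with a two-finger parallel gripper is mounted at the origin on the work surface. World frame = base frame: x ahead of the robot, y to its left, z up, the work surface at z = 0. Lengths are in mm, angles in degrees, forces in N, time in s.
With the tool pointing down it reaches from about 325 to 850 mm from the base axis. Payload 15.5 kg.
Tool frame: the origin (TCP) lies at the very end of the fingers, on their centre line; the grasp point (between the pads) lies 19 mm behind it; z points along the fingers, y is the line along which they close (so a half turn about z gives the same grasp; the last joint's range is limited). The gripper opens to 91 mm and grips with 3 to 60 N. Pads are 32 mm wide; open, the fingers measure 118 mm over their backs; the gripper's body (76 mm by 178 mm) begins 60 mm behind the grasp point.
Start: joints at [-81.904, 28.281, 77.091, -0, 74.628, -5.472], TCP at [146.622, -607.559, 213.915] pointing down, gripper open.
Joint ranges: [-166.48, 166.48], [-47.26, 123.95], [12.59, 153.08], [-70.14, 250.14], [6.76, 159.57], [-176.63, 176.63]. Speed limits (degrees/s): [108.29, 108.29, 147.25, 172.46, 172.46, 172.46].

## Interface

Orientations are given as a 3x3 rotation matrix whose columns are the frame's x, y, z axes.
In Python, from workcell import telemetry, imaging, order gives the robot as it stands. The module is installed in compiled form; this text tells all that it offers.
- The arm moves only by the tool arm_command, never from a script. Its argument "series" is a list of rows, each a list of 7 numbers: the finger opening in mm, from 0 to 91.2, then the shift along the world's x, y, z in mm, then the turn, a rotation vector about the world's x, y, z in degrees. In form: [[claw, dx, dy, dz, rx, ry, rz], ...]. A call has 1 to 12 rows; each row is the pose to reach, as a shift and turn from the pose commanded when the call began; what a row does not reach only later rows make up. A row lasts 1/12 s, in which the tool goes at most 41.7 mm and 7.16 degrees, less where a joint would pass 70% of its speed; a pose out of reach is approached as far as the arm can. A call with a gripper value outside its range is refused whole. The fingers move at their own pace and stop on an object; "grip_force" is the grip in N (left out, the last holds). Time passes only in rows, so rows that repeat a pose let the fingers close. It gives the time, the measured TCP pose, the force, the opening and the grip force at its end, in the units of the state.
- telemetry.read_state(): the state, without advancing time (a new reading comes with each control period).
- imaging.snapshot(name): name is "scene" or "top"; returns a dict with "color" (400x640x3 uint8, red, green, blue), "fovy" (degrees; the focal length in pixels is half the picture's height over the tangent of half this angle, whatever the lens; pixels are square), "cx", "cy" (the principal point, pixels), "rvec" (rotation vector, rad) and "tvec" (3), from world to camera coordinates, as OpenCV has them. Camera axes: x right, y down, z forward; pixel columns grow to the right and rows downward; lengths in mm; the calibration is good to about 2 mm. A picture is of the moment at which its call begins. There is no depth.
- order.sign_off(): hands the job in; it is judged then, once.
The state is a dict: "time_s": time; "joint_pos": joint angles; "joint_velocities": joint speeds; "joint_efforts": joint torques, N m; "position": TCP position; "orientation": TCP orientation; "ft_force": force on the tool from outside, world axes, zero at the start; "wrist_torque": the same for the moment, N m; "gripper_width": opening from 0.0 (shut) to 1.0 (fully open); "finger_force": force on a finger pad.
Only numpy, scipy, OpenCV 4.12 (cv2) and the standard library are available. Lean on these libraries where they do the work, as an engineer would, in place of code of your own. Each camera call takes 0.05 s, during which the arm holds its last target. There are 200 camera calls.

## Working session

There is one attempt and no reset: what is moved stays moved. The work goes in short steps, Python scripts to look and compute and a tool call to move; the robot and the scene stay as the last step left them, time stands still between calls to the robot, and variables do not carry over. Pictures are saved under pics/ and viewed, at most 10 in all, crops included, and the job is handed in when it is done.

Besides the shell and the picture viewer there is one more tool, called after ">>>" by a JSON object that holds its "fn" and its "kwargs", one argument or row to a line. arm_command: Moves the arm, as the interface text tells. Its arguments: {"type":"object","properties":{"series":{"type":"array"},"grip_force":{"type":"number"}},"required":["series"]}

```bash
mkdir -p pics; cat > h.py <<'E'
import numpy as np, cv2
from workcell import telemetry, imaging, order
def snap(n,f=None):
    s=imaging.snapshot(n)
    if f: cv2.imwrite('pics/'+f,s['color'][:,:,::-1])
    np.save('pics/'+n+'.npy',s,allow_pickle=True); return s
def load(n): return np.load('pics/'+n+'.npy',allow_pickle=True).item()
def cam(s):
    f=200/np.tan(np.radians(s['fovy'])/2)
    K=np.array([[f,0,s['cx']],[0,f,s['cy']],[0,0,1]]);R=cv2.Rodrigues(np.array(s['rvec'],float))[0];return K,R,np.array(s['tvec'],float).ravel()
def ray(s,px,z):
    K,R,t=cam(s);px=np.atleast_2d(np.array(px,float))
    d=(np.linalg.inv(K)@np.c_[px,np.ones(len(px))].T).T@R;c=-R.T@t
    return c+d*((z-c[2])/d[:,2])[:,None]
def proj(s,P):
    K,R,t=cam(s);return cv2.projectPoints(np.array(P,float).reshape(-1,1,3),np.array(s['rvec'],float),t,K,None)[0].reshape(-1,2)
E
python3 - <<'E'
from h import *
for n in('scene','top'):
    s=snap(n,n+'0.png');print(n,{k:v for k,v in s.items() if k!='color'});K,R,t=cam(s);print(-R.T@t)
print(telemetry.read_state())
E
```

```text
scene {'fovy': 53.543373905534246, 'cx': 322.2922475345386, 'cy': 197.1379848724004, 'rvec': array([ 0.91620766,  2.70207077, -0.8169246 ]), 'tvec': array([ 408.1602892 , -221.81524835, 1256.22968998])}
[847.63482084 457.21450168 930.79534272]
top {'fovy': 42.48801430019243, 'cx': 322.25912067765097, 'cy': 200.3436777344368, 'rvec': array([ 2.15203318, -2.20742642,  0.07343654]), 'tvec': array([  19.81224274,  515.98000024, 1548.87676289])}
[ 399.31517107   -3.17598583 1583.09330726]
{'time_s': 0.1, 'joint_pos': array([-8.19033361e+01,  2.83095810e+01,  7.71228168e+01,  1.92289322e-03,
        7.46292592e+01, -5.47285726e+00]), 'joint_velocities': array([-0.06623177, -0.06203532, -0.06074237, -0.05112489, -0.07241581,
       -0.03096381]), 'joint_efforts': array([ 9.60743891e-04, -8.80241203e+01, -3.82546806e+01,  7.05371378e-02,
        4.82850045e-02, -3.73113039e-05]), 'position': array([ 146.59533941, -607.21717381,  213.421333  ]), 'orientation': array([[ 9.72088048e-01,  2.34616310e-01, -1.19526609e-04],
       [ 2.34616302e-01, -9.72087468e-01,  1.06994953e-03],
       [ 1.34837292e-04, -1.06812804e-03, -9.99999420e-01]]), 'ft_force': array([0.09280374, 0.2690311 , 0.34836222]), 'wrist_torque': array([ 0.01405447, -0.03296548, -0.00364306]), 'finger_force': 0.0, 'gripper_width': 1.0008159854682157}
```

View pics/scene0.png

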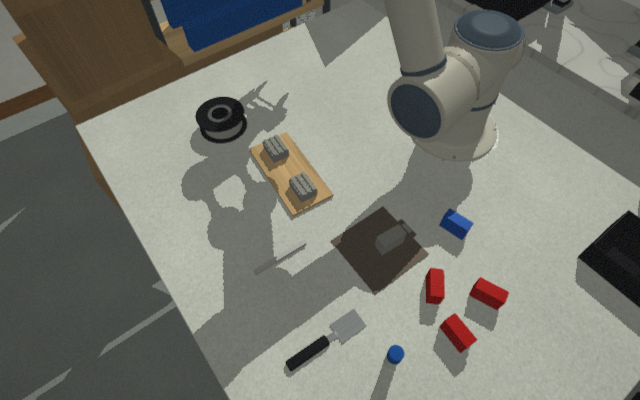

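View pics/top0.png

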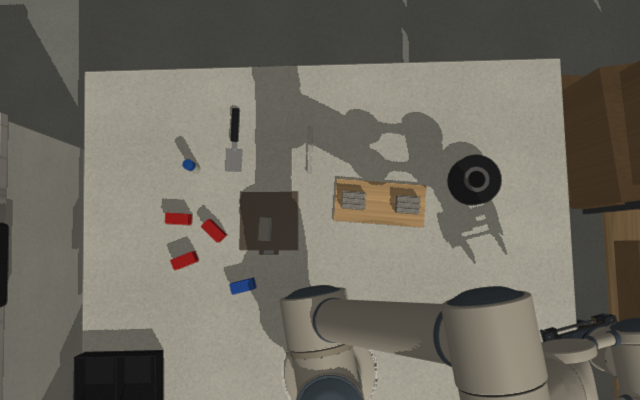

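The scene view shows the grey brick on the plate at about (395,235), the panel at (290,173) with its two bricks, and the bar at (280,257). In the top view the brick is at (265,229), the panel at (380,202) and the bar at (309,149). The red and blue bricks are the look-alikes. Next I'll enlarge both.

```bash
python3 - <<'E'
from h import *
t=load('top')['color'][125:260,230:430,::-1];cv2.imwrite('pics/tc.png',cv2.resize(t,None,fx=4,fy=4,interpolation=cv2.INTER_CUBIC))
t=load('scene')['color'][125:295,240:440,::-1];t=np.clip(t*1.4,0,255).astype('uint8');cv2.imwrite('pics/sc.png',cv2.resize(t,None,fx=3.5,fy=3.5,interpolation=cv2.INTER_CUBIC))
E
```

```text
(no output)
```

View pics/tc.png

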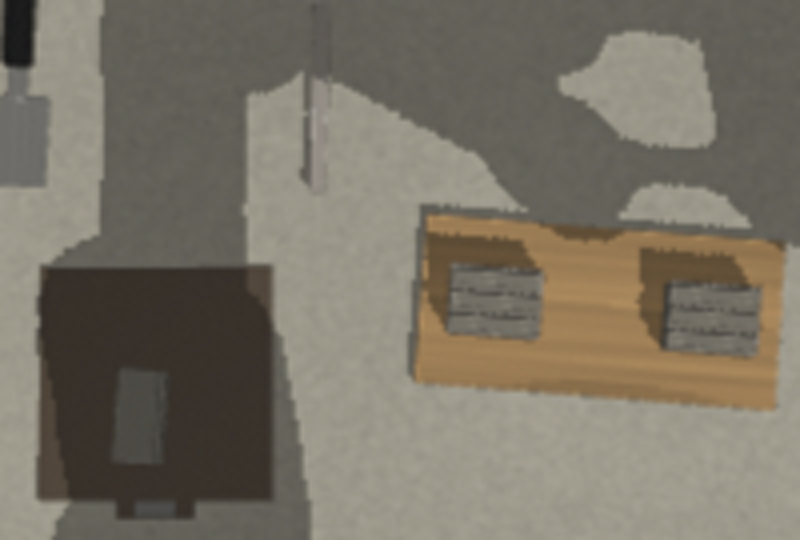

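View pics/sc.png

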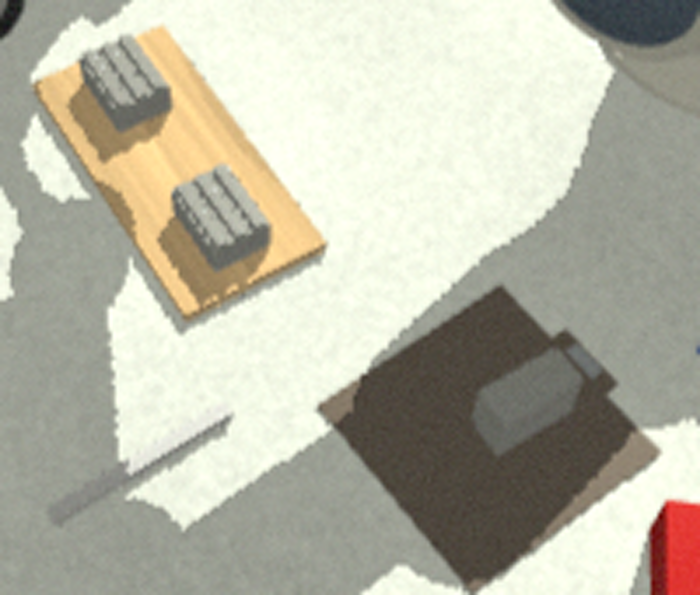

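The top crop shows the brick's top face at crop corners (117,368), (168,371), (163,465) and (111,462), with its length along world x. The panel is turned a few degrees. The bar is at crop column 318, and its lower end is at row 193. The scene crop shows the smooth underside facing +y, so the ribs face -y. Now I'll measure.

```bash
cat > meas.py <<'E'
from h import *
def big(m,k=1):
    c=sorted(cv2.findContours(m.astype('uint8'),cv2.RETR_EXTERNAL,cv2.CHAIN_APPROX_NONE)[0],key=cv2.contourArea)[::-1][:k]
    return [x[:,0,:] for x in c]
def rect(s,c,z):
    P=ray(s,c,z)[:,:2].astype(np.float32);(cx,cy),(w,h),a=cv2.minAreaRect(P)
    if w<h:w,h,a=h,w,a-90
    return np.round([cx,cy,w,h,(a+90)%180-90],1)  # a = direction of long side
def roi(m,x0,x1,y0,y1):
    o=np.zeros_like(m);o[y0:y1,x0:x1]=m[y0:y1,x0:x1];return o
def grey(s): # greyish vs warm
    c=s['color'].astype(int);return (c[:,:,0]-c[:,:,2])
E
python3 - <<'E'
from meas import *
for n,rp,rb,rl in(('top',(325,440,165,240),(252,280,212,245),(300,316,110,180)),('scene',(240,340,125,225),(370,408,220,256),(245,312,235,280))):
    s=load(n);c=s['color'].astype(int);d=grey(s)
    m=roi(d>35,*rp); p=big(cv2.morphologyEx(m.astype('uint8'),cv2.MORPH_CLOSE,np.ones((3,3))))[0];print(n,'panel',rect(s,p,12))
    inn=np.zeros(m.shape,'uint8');cv2.fillPoly(inn,[p],1)
    for q in big((inn>0)&(d<22)&roi(d>-99,*rp),2):print(' nb',rect(s,q,46),q.mean(0),len(q))
    for z in(46,):pass
    m=roi(d<6,*rb)
    q=big(m)[0];print(' brick',rect(s,q,55),q.min(0),q.max(0))
    print(d[rb[2]:rb[3]:3,rb[0]:rb[1]:2])
    plate=big((d>4)&(c.sum(2)<230)&roi(d>-99,*((230,310,180,260) if n=='top' else (325,435,200,298))))[0];print(' plate',rect(s,plate,3))
    print(' bar', c[rl[2]:rl[3]:5,rl[0]:rl[1]:(1 if n=='top' else 4),2]-c[rl[2]:rl[3]:5,rl[0]:rl[1]:(1 if n=='top' else 4),1])
E
```

```text
top panel [ 505.3 -168.4  277.4  130.5   84. ]
 nb [ 496.9 -246.5   69.7   51.1   84.1] [407.14666667 203.92      ] 75
 nb [513.5 -85.6  67.9  51.1  84.1] [352.8630137 199.7260274] 73Traceback (most recent call last):
  File "<stdin>", line 9, in <module>
IndexError: list index out of range
```

```bash
python3 - <<'E'
from meas import *
np.set_printoptions(linewidth=250)
s=load('top');c=s['color'].astype(int);print(grey(s)[212:246:3,254:280:2]);print(c[212:246:3,254:280:2].sum(2))
print(c[100:180:4,302:318].sum(2));print((c[100:180:8,302:318,0]-c[100:180:8,302:318,2]))
s=load('scene');c=s['color'].astype(int);print(grey(s)[220:260:3,370:415:3]);print(c[220:260:3,370:415:3].sum(2))
E
```

```text
[[15 14 14 14 14 13 13 14 14 13 13 14 13]
 [13 13 14 13 14 14 14 13 13 13 14 14 13]
 [14 13 13  8  8  8  7  8  8 12 14 13 14]
 [13 13 13  8  9  7  9  8  8 10 14 14 14]
 [14 13 12  9  9  7  8  9  9 11 14 13 14]
 [13 13 11  8  8  8  8  7  8 12 14 13 14]
 [13 13 10  8  8  8  8  9  7 13 13 14 14]
 [13 13 11  8  8  9  8  9  7 13 12 13 14]
 [13 13  9  8  8  9  8  8  8 13 14 13 14]
 [13 14 10  8  8  9  8  8  8 14 14 13 14]
 [14 13 15 15 15 14 14 13 14 13 14 14 13]
 [13 13 13 14 13 14 13 14 13 14 13 14 13]]
[[143 147 147 146 146 145 151 147 147 148 149 147 148]
 [148 148 144 148 147 145 150 149 148 149 145 148 149]
 [147 148 148 217 215 217 219 214 194 151 147 148 147]
 [148 148 150 214 216 219 219 212 214 154 148 150 147]
 [147 146 163 219 216 219 217 217 213 145 150 148 150]
 [146 146 174 218 217 217 218 217 199 153 147 146 149]
 [148 146 163 220 220 218 218 216 188 151 148 149 147]
 [146 146 174 221 219 220 218 213 168 150 150 151 150]
 [146 146 195 220 220 219 223 197 177 151 149 148 150]
 [149 145 200 214 224 220 223 199 178 146 150 152 147]
 [148 149 146 146 145 150 147 145 150 151 148
[... 2773 characters left out ...]
1 320]
 [136 154 150 151 142 151 174 220 237 227 233 200 225 236 300]
 [151 152 154 142 142 240 238 235 233 231 238 232 169 219 154]
 [152 139 141 206 238 231 228 234 229 234 233 227 157 149 145]
 [159 152 184 235 228 238 236 231 230 229 208 217 153 161 160]
 [148 155 211 218 232 237 237 243 220 219 217 193 169 148 155]
 [141 146 207 211 213 235 224 226 210 220 166 154 158 154 162]
 [142 147 202 214 207 227 216 218 197 140 162 153 156 144 148]
 [153 153 150 211 204 220 213 173 149 145 153 157 144 147 157]
 [148 161 158 155 216 178 147 152 158 155 136 140 143 147 156]
 [152 159 152 153 152 148 156 156 159 142 142 148 149 142 147]
 [159 153 154 155 147 156 154 149 127 163 160 143 155 156 274]]
```

```bash
python3 - <<'E'
from meas import *
np.set_printoptions(linewidth=250,suppress=True,precision=1)
s=load('top');c=s['color'].astype(int).sum(2)
q=big(roi(c>180,250,285,212,243))[0];print('brick',rect(s,q,55),rect(s,q,50))
P=ray(s,q,55)[:,:2];
for a,b in((0,1),):
    left=[(r,min(q[q[:,1]==r][:,0])) for r in sorted(set(q[:,1]))];print(left)
    print('left line',np.polyfit([ray(s,(x-.2,r),55)[0,0] for r,x in left[2:-2]],[ray(s,(x-.2,r),55)[0,1] for r,x in left[2:-2]],1))
print(ray(s,q,55)[:,:2].min(0),ray(s,q,55)[:,:2].max(0))
plate=big(roi(c<200,230,310,180,260)|roi(c>180,250,285,212,243))[0];print('plate',rect(s,plate,3))
print('bar top', ray(s,[(309.8,172.7),(310,126)],12)); print(c[119:131,306:315])
s2=load('scene');print('bar scene',ray(s2,[(305.7,244),(255.7,272)],12))
E
```

```text
brick [433.8 180.   68.7  36.5  -4.4] [433.9 180.6  68.9  36.6  -4.4]
[(np.int32(217), np.int32(260)), (np.int32(218), np.int32(260)), (np.int32(219), np.int32(260)), (np.int32(220), np.int32(260)), (np.int32(221), np.int32(260)), (np.int32(222), np.int32(259)), (np.int32(223), np.int32(259)), (np.int32(224), np.int32(259)), (np.int32(225), np.int32(259)), (np.int32(226), np.int32(259)), (np.int32(227), np.int32(259)), (np.int32(228), np.int32(259)), (np.int32(229), np.int32(259)), (np.int32(230), np.int32(259)), (np.int32(231), np.int32(259)), (np.int32(232), np.int32(259)), (np.int32(233), np.int32(259)), (np.int32(234), np.int32(259)), (np.int32(235), np.int32(258)), (np.int32(236), np.int32(258)), (np.int32(237), np.int32(258)), (np.int32(238), np.int32(258)), (np.int32(239), np.int32(258)), (np.int32(240), np.int32(259))]
left line [ -0.1 241.8]
[399.8 160.2] [468.7 199.8]
plate [452.6 174.  190.9 175.9  -1.2]
bar top [[603.1  42.9  12. ]
 [748.6  38.9  12. ]]
[[282 284 282 284 283 282 284 286 284]
 [280 280 279 284 287 284 284 286 288]
 [278 278 279 282 284 284 279 285 285]
 [278 284 286 282 282 283 282 281 282]
 [281 288 289 280 284 288 283 284 281]
 [284 289 288 284 283 284 283 287 285]
 [288 289 279 288 280 279 281 287 283]
 [281 269 239 263 265 271 275 281 280]
 [276 263 239 261 265 268 276 279 280]
 [276 267 255 263 268 269 273 273 279]
 [280 275 261 266 269 270 268 278 283]
 [279 279 262 264 268 265 261 279 284]]
bar scene [[610.1  57.3  12. ]
 [753.4  44.2  12. ]]
```

>>> {"fn": "arm_command", "kwargs": {
  "series": [
    [60, 20, 27, 0, 0, 0, -1],
    [60, 40, 55, 0, 0, 0, -3],
    [60, 60, 82, 0, 0, 0, -5],
    [60, 80, 110, 0, 0, 0, -7],
    [60, 100, 137, 0, 0, 0, -9],
    [60, 120, 165, 0, 0, 0, -11],
    [60, 140, 192, 0, 0, 0, -13],
    [60, 160, 220, 0, 0, 0, -15],
    [60, 180, 247, 0, 0, 0, -16.5],
    [60, 200, 275, 0, 0, 0, -16.5],
    [60, 220, 301, 0, 0, 0, -16.5],
    [60, 240, 328, 0, 0, 0, -16.5]
  ],
  "grip_force": 20
}}

```text
time_s: 1.1
position: [387.2, -278.1, 213.8]
orientation: [[0.999, -0.051, -0.0], [-0.051, -0.999, 0.0], [-0.0, -0.0, -1.0]]
ft_force: [0.5, 0.2, 0.7]
gripper_width: 0.662
finger_force: 0.0
```

>>> {"fn": "arm_command", "kwargs": {
  "series": [
    [60, 20, 27, -5, 0, 0, 0],
    [60, 40, 55, -10, 0, 0, 0],
    [60, 60, 82, -20, 0, 0, 0],
    [60, 80, 110, -30, 0, 0, 0],
    [60, 100, 137, -45, 0, 0, 0],
    [60, 120, 165, -60, 0, 0, 0],
    [60, 140, 192, -80, 0, 0, 0],
    [60, 160, 220, -95, 0, 0, 0],
    [60, 180, 247, -110, 0, 0, 0],
    [60, 205, 275, -120, 0, 0, 0],
    [60, 225, 305, -130, 0, 0, 0],
    [60, 235, 325, -140, 0, 0, 0]
  ]
}}

```text
time_s: 2.1
position: [623.6, 48.1, 73.0]
orientation: [[0.999, -0.05, 0.001], [-0.05, -0.999, 0.0], [0.001, -0.0, -1.0]]
ft_force: [-0.3, -0.2, -0.5]
gripper_width: 0.659
finger_force: 0.0
```

>>> {"fn": "arm_command", "kwargs": {
  "series": [
    [60, 0, 0, -20, 0, 0, 0],
    [60, 0, 0, -40, 0, 0, 0],
    [60, 0, 0, -55, 0, 0, 0],
    [60, 0, 0, -65, 0, 0, 0],
    [60, 0, 0, -70, 0, 0, 0],
    [60, 0, 0, -70.5, 0, 0, 0],
    [0, 0, 0, -70.5, 0, 0, 0],
    [0, 0, 0, -70.5, 0, 0, 0],
    [0, 0, 0, -70.5, 0, 0, 0],
    [0, 0, 0, -70.5, 0, 0, 0],
    [0, 0, 0, -70.5, 0, 0, 0],
    [0, 0, 0, -70.5, 0, 0, 0]
  ],
  "grip_force": 10
}}

```text
time_s: 3.1
position: [621.8, 45.4, 3.7]
orientation: [[0.999, -0.051, 0.0], [-0.051, -0.999, -0.0], [0.0, -0.0, -1.0]]
ft_force: [-0.2, -0.0, -0.2]
gripper_width: 0.25
finger_force: 0.0
```

>>> {"fn": "arm_command", "kwargs": {
  "series": [
    [0, 0, 0, 0, 0, 0, 0],
    [0, 0, 0, 0, 0, 0, 0],
    [0, 0, 0, 0, 0, 0, 0],
    [0, 0, 0, 0, 0, 0, 0],
    [0, 0, 0, 0, 0, 0, 0]
  ],
  "grip_force": 30
}}

```text
time_s: 3.52
position: [621.6, 45.4, 3.5]
orientation: [[0.999, -0.051, 0.0], [-0.051, -0.999, -0.0], [0.0, 0.0, -1.0]]
ft_force: [-0.2, 0.1, 2.5]
gripper_width: 0.126
finger_force: 30.0
```

>>> {"fn": "arm_command", "kwargs": {
  "series": [
    [0, 0, 0, 5, 0, 0, 0],
    [0, 0, 0, 15, 0, 0, 0],
    [0, 0, 0, 30, 0, 0, 0],
    [0, 0, 0, 50, 0, 0, 0],
    [0, 0, 0, 70, 0, 0, 0],
    [0, 0, 0, 90, 0, 0, 0],
    [0, 0, 0, 97, 0, 0, 0],
    [0, 0, 0, 97, 0, 0, 0]
  ]
}}

```text
time_s: 4.18
position: [622.8, 45.4, 102.8]
orientation: [[0.999, -0.051, 0.004], [-0.051, -0.999, -0.0], [0.004, -0.0, -1.0]]
ft_force: [0.6, 0.2, 0.2]
gripper_width: 0.127
finger_force: 30.0
```

```bash
python3 - <<'E'
from meas import *
s=snap('scene');snap('top')
a=telemetry.read_state();print(a['position'],a['gripper_width']*91.2)
t=s['color'][110:290,220:440,::-1];t=np.clip(t*1.4,0,255).astype('uint8');cv2.imwrite('pics/b1.png',cv2.resize(t,None,fx=3,fy=3,interpolation=cv2.INTER_CUBIC))
E
```

```text
[621.38727759  45.4238721  100.13531989] 11.674961773446867
```

View pics/b1.png

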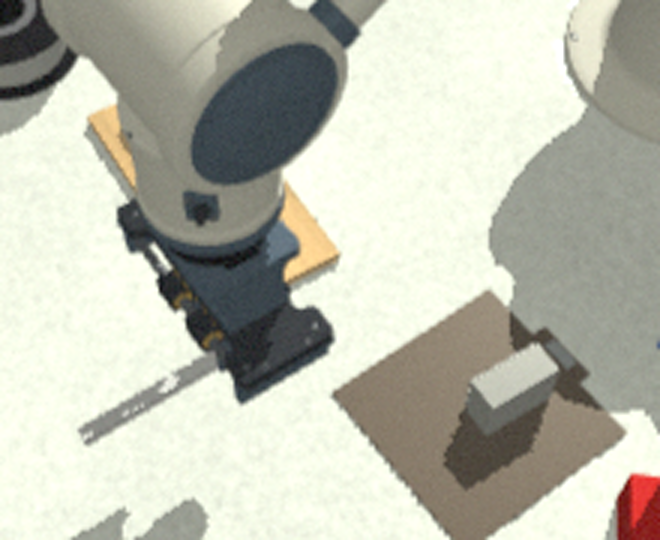

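The bar is held by its near end, and its free end is at full-image (247,255). The brick on the plate is now lit, so I'll measure the far end and re-measure the brick.

```bash
python3 - <<'E'
from meas import *
np.set_printoptions(linewidth=250,suppress=True,precision=1)
s=load('scene');print('end',ray(s,[(247.3,255.3),(246,253.5)],107))
for n,r in(('scene',(365,420,215,260)),('top',(250,285,210,250))):
    s=load(n);c=s['color'].astype(int).sum(2);g=s['color'].astype('uint8')
    x0,x1,y0,y1=r;print(n);print(c[y0:y1:2,x0:x1:2])
E
```

```text
end [[756.8  40.7 107. ]
 [756.8  35.  107. ]]
scene
[[529 519 359 297 297 295 295 293 306 305 311 304 274 218 341 343 344 344 336 329 329 326 334 341 345 333 345 337]
 [480 290 288 291 290 299 304 300 301 302 295 310 283 148 217 340 346 351 340 334 340 333 333 330 328 332 334 342]
 [283 286 290 285 292 296 301 299 299 301 299 299 284 160 156 243 346 314 220 321 337 337 341 332 340 332 329 331]
 [288 283 285 297 287 300 294 293 301 302 290 303 278 151 152 148 211 154 152 177 331 343 338 335 330 325 339 335]
 [283 284 284 288 294 292 298 294 291 297 295 304 289 149 151 152 159 151 148 187 211 343 337 330 334 330 334 338]
 [285 287 286 285 292 289 296 297 304 292 290 299 295 147 155 229 459 444 187 246 238 247 341 326 323 336 337 332]
 [283 280 283 289 285 299 296 294 296 296 296 300 301 319 370 436 448 442 376 194 242 239 249 334 334 337 344 330]
 [283 279 284 285 288 285 293 286 293 293 289 293 364 412 441 437 443 437 442 323 184 243 243 234 341 345 333 335]
 [281 279 289 288 287 286 283 284 290 295 373 430 451 433 441 436 436 436 436 446 297 201 244 202 222 336 339 331]
 [276 287 27
[... 2403 characters left out ...]
221 220 220 221 220 222]
 [201 201 201 155 216 310 312 289 210 215 218 220 219 221 221 214 210 205]
 [203 203 202 190 209 294 296 260 210 212 215 215 219 206 168 144 143 143]
 [210 210 208 212 211 212 209 212 213 212 212 210 214 212 212 212 212 215]
 [218 218 218 218 218 219 219 218 216 220 219 219 218 218 219 217 218 218]
 [223 222 222 222 223 222 224 221 222 224 221 221 223 223 220 221 222 222]
 [224 225 224 225 225 227 227 225 225 227 227 225 227 228 225 226 225 226]
 [229 228 228 230 227 228 228 230 228 230 229 229 229 230 227 229 229 229]
 [241 240 239 238 239 240 241 239 238 239 241 242 240 238 238 238 241 238]
 [254 253 252 254 252 252 253 251 254 252 252 252 252 250 252 252 251 252]]
```

>>> {"fn": "arm_command", "kwargs": {
  "series": [
    [0, -15, -15, 0, 0, 0, 0],
    [0, -40, -40, 0, 0, 0, -1],
    [0, -65, -65, 0, 0, 0, -2],
    [0, -90, -90, 0, 0, 0, -3.1],
    [0, -115, -115, 0, 0, 0, -3.1],
    [0, -140, -140, 0, 0, 0, -3.1],
    [0, -160, -160, 0, 0, 0, -3.1],
    [0, -170, -169, 0, 0, 0, -3.1],
    [0, -172, -171, 0, 0, 0, -3.1],
    [0, -172, -171, 0, 0, 0, -3.1],
    [0, -172, -171, 0, 0, 0, -3.1]
  ]
}}

```text
time_s: 5.2
position: [449.9, -125.2, 99.9]
orientation: [[0.994, -0.105, -0.001], [-0.105, -0.994, 0.0], [-0.001, -0.0, -1.0]]
ft_force: [0.1, -0.5, -0.8]
gripper_width: 0.131
finger_force: 30.0
```

>>> {"fn": "arm_command", "kwargs": {
  "series": [
    [0, 0, 0, -15, 0, 0, 0],
    [0, 0, 0, -30, 0, 0, 0],
    [0, 0, 0, -45, 0, 0, 0],
    [0, 0, 0, -55, 0, 0, 0],
    [0, 0, 0, -62, 0, 0, 0],
    [0, 0, 0, -68, 0, 0, 0],
    [0, 0, 0, -73, 0, 0, 0],
    [0, 0, 0, -77, 0, 0, 0],
    [0, 0, 0, -80, 0, 0, 0],
    [0, 0, 0, -82, 0, 0, 0],
    [0, 0, 0, -83, 0, 0, 0],
    [0, 0, 0, -84, 0, 0, 0]
  ]
}}

```text
time_s: 6.2
position: [449.7, -125.6, 16.5]
orientation: [[0.994, -0.105, 0.0], [-0.105, -0.994, -0.0], [0.0, 0.0, -1.0]]
ft_force: [-0.3, 0.4, 0.3]
gripper_width: 0.126
finger_force: 30.0
```

```bash
python3 - <<'E'
from meas import *
s=snap('scene')
a=telemetry.read_state();print(a['position'],a['ft_force'],a['wrist_torque'])
t=s['color'][120:230,240:345,::-1];t=np.clip(t*1.2,0,255).astype('uint8');cv2.imwrite('pics/b2.png',cv2.resize(t,None,fx=5,fy=5,interpolation=cv2.INTER_CUBIC))
c=s['color'].astype(int).sum(2);q=big(roi(c>355,372,412,215,255))[0];print(rect(s,q,55),cv2.contourArea(q))
P=ray(s,q,55);e=cv2.approxPolyDP(q,4,True)[:,0];print(e.tolist(),ray(s,e,55).round(1).tolist())
E
```

```text
[ 449.71653085 -125.62830184   16.41793365] [-0.63983605  1.71258324 -0.64323782] [0.06183372 0.05326298 0.03865583]
[437.3 184.   67.8  31.6  -5.8] 272.0
[[399, 225], [377, 237], [385, 245], [405, 233]] [[403.3, 176.6, 55.0], [469.8, 168.3, 55.0], [469.0, 196.7, 55.0], [407.2, 202.4, 55.0]]
```

View pics/b2.png

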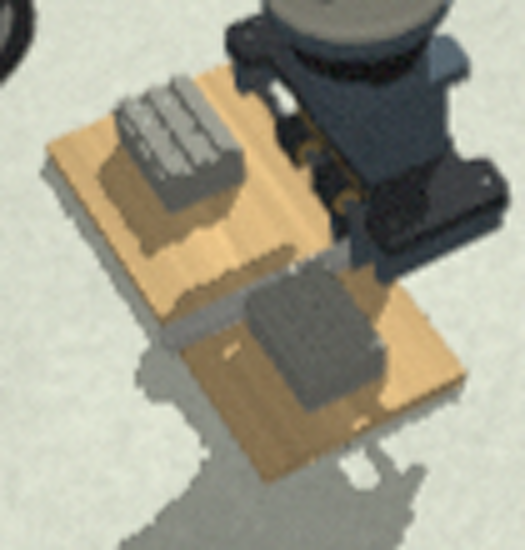

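The bar sits in the left joint, at crop (250,290), close to the left neighbour. Now I'll nudge it against the neighbour and watch the force.

>>> {"fn": "arm_command", "kwargs": {
  "series": [
    [0, 0, 0, -0.5, 0, 0, 0],
    [0, 0.1, 1, -0.5, 0, 0, 0],
    [0, 0.2, 2, -0.5, 0, 0, 0],
    [0, 0.3, 3, -0.5, 0, 0, 0],
    [0, 0.3, 3, -0.5, 0, 0, 0]
  ]
}}

```text
time_s: 6.67
position: [449.9, -122.4, 16.0]
orientation: [[0.994, -0.105, 0.0], [-0.105, -0.994, -0.0], [0.0, 0.0, -1.0]]
ft_force: [-0.2, -0.3, -0.8]
gripper_width: 0.125
finger_force: 30.0
```

>>> {"fn": "arm_command", "kwargs": {
  "series": [
    [0, 0, 0.3, 0, 0, 0, 0],
    [0, 0.1, 0.6, 0, 0, 0, 0],
    [0, 0.1, 1, 0, 0, 0, 0],
    [0, 0.1, 1, 0, 0, 0, 0]
  ]
}}

```text
time_s: 7.0
position: [450.0, -121.5, 15.9]
orientation: [[0.994, -0.105, -0.0], [-0.105, -0.994, 0.0], [-0.0, -0.0, -1.0]]
ft_force: [1.3, -0.0, 0.2]
gripper_width: 0.129
finger_force: 30.0
```

>>> {"fn": "arm_command", "kwargs": {
  "series": [
    [0, 0, 0.4, 0, 0, 0, 0],
    [0, 0.1, 0.8, 0, 0, 0, 0],
    [0, 0.1, 1.2, 0, 0, 0, 0],
    [0, 0.2, 1.5, 0, 0, 0, 0],
    [0, 0.2, 1.5, 0, 0, 0, 0]
  ]
}}

```text
time_s: 7.42
position: [450.2, -120.4, 15.9]
orientation: [[0.994, -0.105, -0.0], [-0.105, -0.994, -0.0], [-0.0, 0.0, -1.0]]
ft_force: [-2.1, -6.4, -0.3]
gripper_width: 0.128
finger_force: 30.0
```

```bash
python3 - <<'E'
from meas import *
a=telemetry.read_state();print(a['position'],a['ft_force'],a['wrist_torque'])
E
```

```text
[ 450.15429611 -120.3520695    15.92833754] [-2.07460355 -6.43618094 -0.34199724] [-1.02658173  0.50808147 -0.29992935]
```

Contact at 6 N. I'll release, rise and turn for the brick.

>>> {"fn": "arm_command", "kwargs": {
  "series": [
    [26, 0, 0, 0, 0, 0, 0],
    [26, 0, 0, 0, 0, 0, 0],
    [26, 0, 0, 0, 0, 0, 0],
    [26, 0, 0, 0, 0, 0, 0],
    [26, 0, 0, 10, 0, 0, 0],
    [26, 0, 0, 30, 0, 0, 0],
    [26, 0, 0, 60, 0, 0, 0],
    [26, 0, 0, 95, 0, 0, 0],
    [60, 0, 0, 130, 0, 0, 0],
    [91, 0, 0, 164, 0, 0, 0],
    [91, 0, 0, 164, 0, 0, 0]
  ]
}}

```text
time_s: 8.33
position: [452.7, -121.0, 185.5]
orientation: [[0.994, -0.105, 0.008], [-0.105, -0.994, -0.003], [0.008, 0.002, -1.0]]
ft_force: [1.3, -0.2, 0.9]
gripper_width: 0.471
finger_force: 0.0
```

>>> {"fn": "arm_command", "kwargs": {
  "series": [
    [91, 0, 20, 0, 0, 0, 7],
    [91, 0, 45, 0, 0, 0, 14],
    [91, -5, 75, 0, 0, 0, 21],
    [91, -5, 105, 0, 0, 0, 28],
    [91, -5, 135, 0, 0, 0, 35],
    [91, -10, 165, 0, 0, 0, 42],
    [91, -10, 195, 0, 0, 0, 49],
    [91, -10, 225, 0, 0, 0, 56],
    [91, -14, 255, 0, 0, 0, 63],
    [91, -14, 280, 0, 0, 0, 70],
    [91, -14, 298, 0, 0, 0, 77],
    [91, -14, 305.5, 0, 0, 0, 84]
  ]
}}

```text
time_s: 9.33
position: [435.9, 187.7, 179.9]
orientation: [[0.201, 0.98, 0.0], [0.98, -0.201, 0.0], [0.001, 0.0, -1.0]]
ft_force: [-0.7, 0.2, -0.1]
gripper_width: 0.997
finger_force: 0.0
```

>>> {"fn": "arm_command", "kwargs": {
  "series": [
    [91, 0, 0, 0, 0, 0, 7],
    [91, 0, 0, 0, 0, 0, 7],
    [91, 0, 0, 0, 0, 0, 7]
  ]
}}

```text
time_s: 9.58
position: [436.1, 185.4, 179.8]
orientation: [[0.091, 0.996, -0.0], [0.996, -0.091, -0.0], [-0.0, -0.0, -1.0]]
ft_force: [-0.1, -0.0, 0.1]
gripper_width: 0.998
finger_force: 0.0
```

>>> {"fn": "arm_command", "kwargs": {
  "series": [
    [91, 0, 0, -5, 6, -0.5, 0],
    [91, 0, 0, -10, 12, -1, 0],
    [91, 0, 0, -15, 18, -1.6, 0],
    [91, 0, 0, -25, 24, -2.1, 0],
    [91, 0, 0, -35, 30, -2.6, 0],
    [91, 0, 0, -45, 36, -3.1, 0],
    [91, 0, 0, -55, 41, -3.6, 0],
    [91, 0, 0, -65, 44.8, -3.9, 0],
    [91, 0, 0, -70, 44.8, -3.9, 0],
    [91, 0, 0, -70, 44.8, -3.9, 0],
    [91, 0, 0, -70, 44.8, -3.9, 0]
  ]
}}

```text
time_s: 10.5
position: [436.1, 185.3, 110.0]
orientation: [[0.066, 0.996, 0.06], [0.706, -0.089, 0.703], [0.705, -0.004, -0.709]]
ft_force: [-0.4, 0.4, 0.2]
gripper_width: 0.994
finger_force: 0.0
```

```bash
python3 - <<'E'
from meas import *
a=telemetry.read_state();print(a['position'],a['orientation'].round(3),a['joint_pos'],a['ft_force'])
s=snap('scene');t=s['color'][110:290,220:440,::-1];t=np.clip(t*1.2,0,255).astype('uint8');cv2.imwrite('pics/b3.png',cv2.resize(t,None,fx=3,fy=3,interpolation=cv2.INTER_CUBIC))
E
```

```text
[436.05279186 185.32917843 109.98141882] [[ 0.066  0.996  0.06 ]
 [ 0.706 -0.089  0.703]
 [ 0.705 -0.004 -0.709]] [-16.72931331  33.68220357 117.18148123  55.67088533  56.69605128
 -54.94417649] [-0.44014479  0.43597031  0.2003396 ]
```

View pics/b3.png

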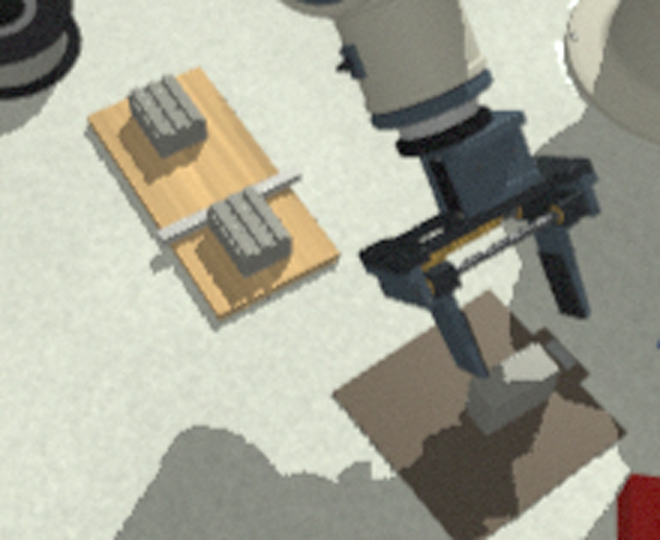

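The fingers straddle the brick's ends, and the bar lies in the left joint against its neighbour. Descending and gripping.

>>> {"fn": "arm_command", "kwargs": {
  "series": [
    [91, 0, 0, -15, 0, 0, 0],
    [91, 0, 0, -35, 0, 0, 0],
    [91, 0, 0, -55, 0, 0, 0],
    [91, 0, 0, -70, 0, 0, 0],
    [91, 0, 0, -80, 0, 0, 0],
    [91, 0, 0, -87, 0, 0, 0],
    [91, 0, 0, -90, 0, 0, 0],
    [91, 0, 0, -90, 0, 0, 0],
    [60, 0, 0, -90, 0, 0, 0],
    [60, 0, 0, -90, 0, 0, 0],
    [60, 0, 0, -90, 0, 0, 0],
    [60, 0, 0, -90, 0, 0, 0]
  ],
  "grip_force": 15
}}

```text
time_s: 11.55
position: [436.4, 185.4, 20.4]
orientation: [[0.062, 0.996, 0.062], [0.705, -0.088, 0.704], [0.707, -0.0, -0.707]]
ft_force: [0.5, -1.9, 5.8]
gripper_width: 0.769
finger_force: 15.0
```

>>> {"fn": "arm_command", "kwargs": {
  "series": [
    [60, 0, 0, 0, 0, 0, 0],
    [60, 0, 0, 0, 0, 0, 0],
    [60, 0, 0, 0, 0, 0, 0],
    [60, 0, 0, 5, 0, 0, 0],
    [60, 0, 0, 20, 0, 0, 0],
    [60, 0, 0, 40, 0, 0, 0],
    [60, 0, 0, 60, 0, 0, 0],
    [60, 0, 0, 70, 0, 0, 0],
    [60, 0, 0, 75, 0, 0, 0],
    [60, 0, 0, 75, 0, 0, 0]
  ],
  "grip_force": 40
}}

```text
time_s: 12.38
position: [436.5, 185.3, 95.8]
orientation: [[0.061, 0.996, 0.062], [0.705, -0.087, 0.704], [0.706, 0.001, -0.708]]
ft_force: [0.0, -0.7, -1.3]
gripper_width: 0.768
finger_force: 40.0
```

```bash
python3 - <<'E'
from meas import *
a=telemetry.read_state();print(a['position'],a['gripper_width']*91.2,a['ft_force'],a['joint_pos'])
s=snap('scene');t=s['color'][110:290,220:440,::-1];t=np.clip(t*1.2,0,255).astype('uint8');cv2.imwrite('pics/b4.png',cv2.resize(t,None,fx=3,fy=3,interpolation=cv2.INTER_CUBIC))
E
```

```text
[436.47465664 185.32787958  95.78396431] 70.05309387565632 [ 0.04333165 -0.66279767 -1.27227291] [-16.7922795   35.6116778  117.68467088  57.16976705  55.39993137
 -57.76762108]
```

View pics/b4.png

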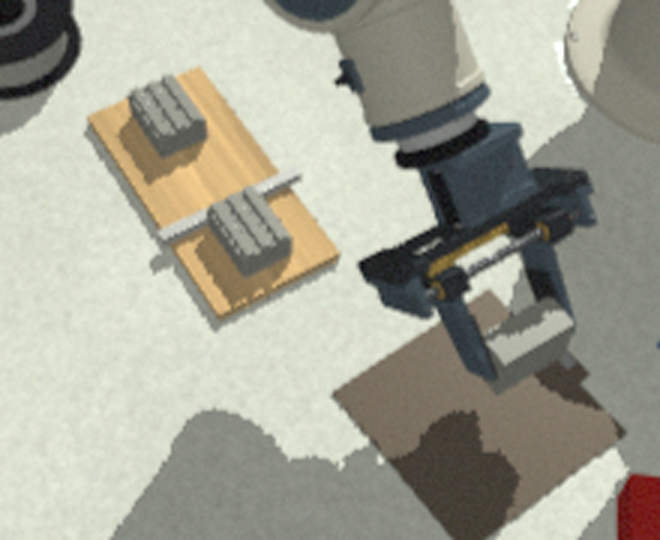

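The brick is held by its ends and level, with the opening at 70.05 mm. Now I'll flip it about its length.

>>> {"fn": "arm_command", "kwargs": {
  "series": [
    [60, 0, 0, 0, -4, 0.3, 0],
    [60, 0, 0, 0, -8, 0.7, 0],
    [60, 0, 0, 0, -13, 1.1, 0],
    [60, 0, 0, 0, -18, 1.6, 0],
    [60, 0, 0, 0, -23, 2, 0],
    [60, 0, 0, 0, -28, 2.4, 0],
    [60, 0, 0, 0, -33, 2.9, 0],
    [60, 0, 0, 0, -38, 3.3, 0],
    [60, 0, 0, 0, -43, 3.8, 0],
    [60, 0, 0, 0, -44.8, 3.9, 0],
    [60, 0, 0, 0, -44.8, 3.9, 0]
  ]
}}

```text
time_s: 13.35
position: [435.9, 186.8, 94.0]
orientation: [[0.084, 0.996, -0.001], [0.996, -0.084, -0.002], [-0.002, -0.001, -1.0]]
ft_force: [-0.7, 0.8, -1.2]
gripper_width: 0.766
finger_force: 40.0
```

>>> {"fn": "arm_command", "kwargs": {
  "series": [
    [60, 0, 0, 0, -4, 0.3, 0],
    [60, 0, 0, 0, -8, 0.7, 0],
    [60, 0, 0, 0, -13, 1.1, 0],
    [60, 0, 0, 0, -18, 1.6, 0],
    [60, 0, 0, 0, -23, 2, 0],
    [60, 0, 0, 0, -28, 2.4, 0],
    [60, 0, 0, 0, -33, 2.9, 0],
    [60, 0, 0, 0, -38, 3.3, 0],
    [60, 0, 0, 0, -43, 3.8, 0],
    [60, 0, 0, 0, -44.8, 3.9, 0],
    [60, 0, 0, 0, -44.8, 3.9, 0],
    [60, 0, 0, 0, -44.8, 3.9, 0]
  ]
}}

```text
time_s: 14.35
position: [435.5, 184.9, 93.5]
orientation: [[0.06, 0.996, -0.064], [0.706, -0.088, -0.703], [-0.706, -0.004, -0.708]]
ft_force: [-0.7, 0.5, -0.8]
gripper_width: 0.768
finger_force: 40.0
```

```bash
python3 - <<'E'
from meas import *
a=telemetry.read_state();print(a['position'],a['orientation'].round(3),a['gripper_width']*91.2,a['ft_force'],a['joint_pos'])
E
```

```text
[435.4513357  184.94472675  93.52589399] [[ 0.06   0.996 -0.064]
 [ 0.706 -0.088 -0.703]
 [-0.706 -0.004 -0.708]] 70.01344232571097 [-0.73120643  0.49461229 -0.77888752] [ 37.94939738  44.13241116  87.00309138 -31.16407892  84.14894587
  56.20042521]
```

>>> {"fn": "arm_command", "kwargs": {
  "series": [
    [60, 0, 0, -10, 0, 0, 0],
    [60, 0, 0, -25, 0, 0, 0],
    [60, 0, 0, -40, 0, 0, 0],
    [60, 0, 0, -55, 0, 0, 0],
    [60, 0, 0, -65, 0, 0, 0],
    [60, 0, 0, -70, 0, 0, 0],
    [60, 0, 0, -72, 0, 0, 0],
    [60, 0, 0, -72, 0, 0, 0]
  ]
}}

```text
time_s: 15.02
position: [436.1, 185.4, 22.5]
orientation: [[0.062, 0.996, -0.062], [0.704, -0.087, -0.704], [-0.707, 0.0, -0.707]]
ft_force: [0.3, -0.5, -1.2]
gripper_width: 0.766
finger_force: 40.0
```

>>> {"fn": "arm_command", "kwargs": {
  "series": [
    [60, 0, 0, -0.7, 0, 0, 0],
    [60, 0, 0, -1.4, 0, 0, 0],
    [60, 0, 0, -2, 0, 0, 0],
    [60, 0, 0, -2, 0, 0, 0]
  ]
}}

```text
time_s: 15.35
position: [436.3, 185.5, 21.1]
orientation: [[0.063, 0.996, -0.061], [0.705, -0.087, -0.704], [-0.706, 0.001, -0.708]]
ft_force: [0.1, 0.1, -0.5]
gripper_width: 0.766
finger_force: 40.0
```

>>> {"fn": "arm_command", "kwargs": {
  "series": [
    [60, 0, 0, -0.5, 0, 0, 0],
    [60, 0, 0, -1, 0, 0, 0],
    [60, 0, 0, -1.5, 0, 0, 0],
    [60, 0, 0, -1.5, 0, 0, 0]
  ]
}}

```text
time_s: 15.68
position: [436.2, 185.4, 19.4]
orientation: [[0.062, 0.996, -0.061], [0.705, -0.087, -0.704], [-0.707, 0.001, -0.707]]
ft_force: [-0.1, -1.0, -1.4]
gripper_width: 0.765
finger_force: 40.0
```

>>> {"fn": "arm_command", "kwargs": {
  "series": [
    [60, 0, 0, -0.5, 0, 0, 0],
    [60, 0, 0, -1, 0, 0, 0],
    [60, 0, 0, -1, 0, 0, 0]
  ]
}}

```text
time_s: 15.93
position: [436.2, 185.4, 18.3]
orientation: [[0.062, 0.996, -0.061], [0.705, -0.087, -0.704], [-0.707, 0.001, -0.707]]
ft_force: [0.1, -0.1, -0.8]
gripper_width: 0.763
finger_force: 40.0
```

>>> {"fn": "arm_command", "kwargs": {
  "series": [
    [60, 0, 0, -0.4, 0, 0, 0],
    [60, 0, 0, -0.8, 0, 0, 0],
    [60, 0, 0, -1.2, 0, 0, 0],
    [60, 0, 0, -1.2, 0, 0, 0]
  ]
}}

```text
time_s: 16.27
position: [436.2, 185.5, 17.4]
orientation: [[0.062, 0.996, -0.061], [0.705, -0.087, -0.704], [-0.707, 0.001, -0.707]]
ft_force: [-0.6, 1.2, 3.7]
gripper_width: 0.764
finger_force: 40.0
```

```bash
python3 - <<'E'
from meas import *
a=telemetry.read_state();print(a['position'],a['ft_force'],a['wrist_torque'])
s=snap('scene');t=s['color'][190:280,350:440,::-1];t=np.clip(t*1.3,0,255).astype('uint8');cv2.imwrite('pics/b5.png',cv2.resize(t,None,fx=6,fy=6,interpolation=cv2.INTER_CUBIC))
E
```

```text
[436.2439361  185.45113435  17.41942733] [-0.61373627  1.19038537  3.66463078] [ 0.14381763  0.11074089 -0.05968747]
```

View pics/b5.png

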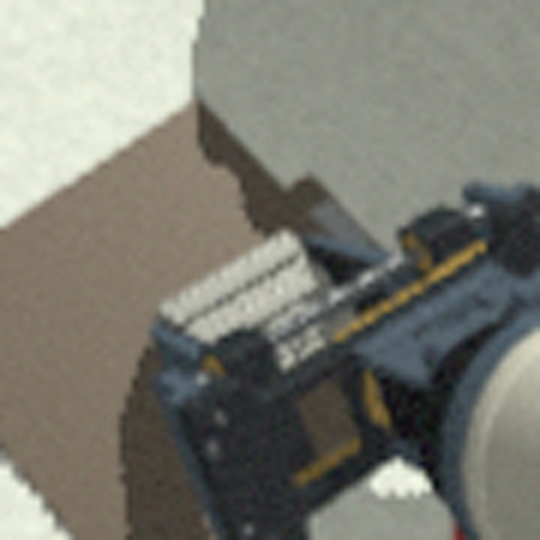

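Ribs are up and the brick is on the plate, with contact at about 4 N. I'll release, retreat along the tool, bring the tool upright and turn it 90°.

>>> {"fn": "arm_command", "kwargs": {
  "series": [
    [91, 0, 0, 0, 0, 0, 0],
    [91, 0, 0, 0, 0, 0, 0],
    [91, 0, 0, 0, 0, 0, 0],
    [91, 0, 0, 0, 0, 0, 0],
    [91, 0, 0, 0, 0, 0, 0],
    [91, 0, 5, 8, 0, 0, 0],
    [91, 1, 20, 25, 0, 0, 0],
    [91, 1, 30, 50, 0, 0, 0],
    [91, 1, 40, 75, 0, 0, 0],
    [91, 1, 40, 100, 0, 0, 0],
    [91, 1, 40, 118, 0, 0, 0],
    [91, 1, 40, 118, 0, 0, 0]
  ]
}}

```text
time_s: 17.32
position: [438.2, 226.8, 138.8]
orientation: [[0.065, 0.996, -0.058], [0.707, -0.087, -0.702], [-0.704, 0.004, -0.71]]
ft_force: [1.2, 0.5, 1.3]
gripper_width: 0.992
finger_force: 0.0
```

>>> {"fn": "arm_command", "kwargs": {
  "series": [
    [91, 0, -4, 0, 6, -0.5, 0],
    [91, 0, -8, 0, 12, -1, 0],
    [91, 0, -12, 0, 18, -1.6, 0],
    [91, 0, -16, 0, 24, -2.1, 0],
    [91, 0, -20, 0, 30, -2.6, 0],
    [91, 0, -24, 0, 36, -3.1, 0],
    [91, 0, -28, 0, 41, -3.6, 0],
    [91, 0, -31, 0, 44.8, -3.9, 0],
    [91, 0, -31, 0, 44.8, -3.9, 0],
    [91, 0, -31, 0, 44.8, -3.9, 0]
  ]
}}

```text
time_s: 18.15
position: [437.2, 193.6, 135.5]
orientation: [[0.09, 0.996, -0.0], [0.996, -0.09, -0.001], [-0.001, -0.0, -1.0]]
ft_force: [0.6, 0.1, 0.4]
gripper_width: 0.999
finger_force: 0.0
```

>>> {"fn": "arm_command", "kwargs": {
  "series": [
    [91, 0, 0, 0, 0, 0, -7],
    [91, 0, 0, 0, 0, 0, -14],
    [91, 0, 0, 0, 0, 0, -21],
    [91, 0, 0, 0, 0, 0, -28],
    [91, 0, 0, 0, 0, 0, -35],
    [91, 0, 0, 0, 0, 0, -42],
    [91, 0, 0, 0, 0, 0, -49],
    [91, 0, 0, 0, 0, 0, -56],
    [91, 0, 0, 0, 0, 0, -63],
    [91, 0, 0, 0, 0, 0, -70],
    [91, 0, 0, 0, 0, 0, -77],
    [91, 0, 0, 0, 0, 0, -84]
  ]
}}

```text
time_s: 19.15
position: [437.2, 195.4, 135.0]
orientation: [[1.0, 0.012, -0.001], [0.012, -1.0, -0.002], [-0.001, 0.002, -1.0]]
ft_force: [0.1, 0.4, 0.8]
gripper_width: 0.997
finger_force: 0.0
```

>>> {"fn": "arm_command", "kwargs": {
  "series": [
    [91, 0, 0, 0, 0, 0, -6],
    [91, 0, 0, 0, 0, 0, -6],
    [91, 0, 0, 0, 0, 0, -6]
  ]
}}

```text
time_s: 19.4
position: [437.2, 195.2, 135.0]
orientation: [[0.997, -0.083, -0.001], [-0.083, -0.997, -0.001], [-0.0, 0.001, -1.0]]
ft_force: [0.4, 0.1, 0.1]
gripper_width: 0.996
finger_force: 0.0
```

```bash
python3 - <<'E'
from meas import *
a=telemetry.read_state();print(a['position'],a['orientation'].round(3),a['ft_force'],a['joint_pos'].round(1))
s=snap('scene');t=s['color'][110:290,220:440,::-1];t=np.clip(t*1.2,0,255).astype('uint8');cv2.imwrite('pics/b6.png',cv2.resize(t,None,fx=3,fy=3,interpolation=cv2.INTER_CUBIC))
E
```

```text
[437.16446089 195.2036459  135.00183041] [[ 0.997 -0.083 -0.001]
 [-0.083 -0.997 -0.001]
 [-0.     0.001 -1.   ]] [0.43432397 0.13841147 0.10033214] [ 1.700e+01  2.280e+01  1.027e+02 -1.000e-01  5.450e+01  1.118e+02]
```

View pics/b6.png

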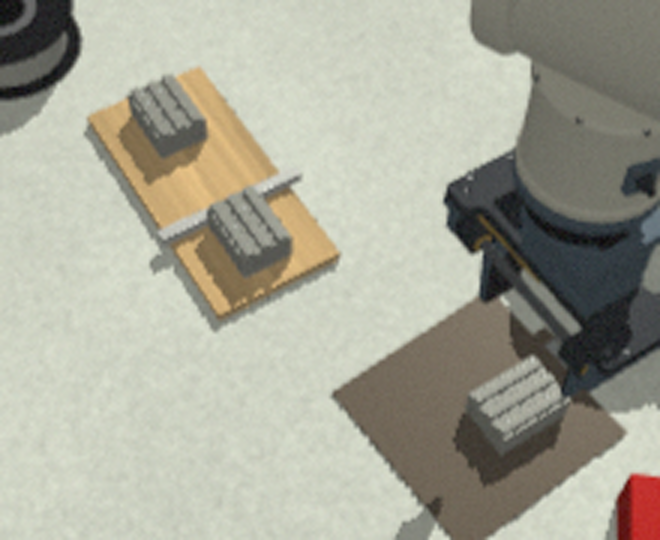

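The brick lies on the plate with its ribs up, around crop (520,400), and the bar is still in its joint. I've used all ten pictures, so from here I work with numbers only.

>>> {"fn": "arm_command", "kwargs": {
  "series": [
    [91, 0, 0, -25, 0, 0, 0],
    [91, 0, 0, -55, 0, 0, 0],
    [91, 0, 0, -85, 0, 0, 0],
    [91, 0, 0, -105, 0, 0, 0],
    [91, 0, 0, -117, 0, 0, 0],
    [91, 0, 0, -123, 0, 0, 0],
    [91, 0, 0, -125.5, 0, 0, 0],
    [91, 0, 0, -125.5, 0, 0, 0],
    [65, 0, 0, -125.5, 0, 0, 0],
    [45, 0, 0, -125.5, 0, 0, 0],
    [45, 0, 0, -125.5, 0, 0, 0],
    [45, 0, 0, -125.5, 0, 0, 0]
  ],
  "grip_force": 10
}}

```text
time_s: 20.45
position: [437.5, 194.5, 10.2]
orientation: [[0.996, -0.087, 0.001], [-0.087, -0.996, 0.0], [0.001, -0.0, -1.0]]
ft_force: [-0.6, -0.0, -0.3]
gripper_width: 0.736
finger_force: 0.0
```

>>> {"fn": "arm_command", "kwargs": {
  "series": [
    [40, 0, 0, 0, 0, 0, 0],
    [40, 0, 0, 0, 0, 0, 0],
    [40, 0, 0, 0, 0, 0, 0],
    [40, 0, 0, 0, 0, 0, 0],
    [40, 0, 0, 0, 0, 0, 0]
  ],
  "grip_force": 25
}}

```text
time_s: 20.87
position: [437.3, 194.4, 9.9]
orientation: [[0.996, -0.088, 0.0], [-0.088, -0.996, 0.0], [0.0, -0.0, -1.0]]
ft_force: [-0.6, -0.6, 5.2]
gripper_width: 0.566
finger_force: 25.0
```

>>> {"fn": "arm_command", "kwargs": {
  "series": [
    [40, 0, 0, 5, 0, 0, 0],
    [40, 0, 0, 20, 0, 0, 0],
    [40, 0, 0, 45, 0, 0, 0],
    [40, 0, 0, 70, 0, 0, 0],
    [40, 0, 0, 90, 0, 0, 0],
    [40, 0, 0, 100, 0, 0, 0],
    [40, 0, 0, 100, 0, 0, 0]
  ],
  "grip_force": 30
}}

```text
time_s: 21.45
position: [438.3, 194.8, 111.9]
orientation: [[0.996, -0.088, 0.003], [-0.088, -0.996, 0.001], [0.003, -0.001, -1.0]]
ft_force: [0.3, -0.2, -1.2]
gripper_width: 0.566
finger_force: 30.0
```

>>> {"fn": "arm_command", "kwargs": {
  "series": [
    [40, 3, -15, 0, 0, 0, 4],
    [40, 8, -40, 0, 0, 0, 10],
    [40, 14, -70, 0, 0, 0, 17],
    [40, 20, -100, 0, 0, 0, 24],
    [40, 26, -132, 0, 0, 0, 31],
    [40, 32, -164, 0, 0, 0, 38],
    [40, 38, -196, 0, 0, 0, 45],
    [40, 44, -228, 0, 0, 0, 52],
    [40, 50, -260, 0, 0, 0, 59],
    [40, 56, -292, 0, 0, 0, 66],
    [40, 62, -324, 0, 0, 0, 73],
    [40, 65, -350, 0, 0, 0, 80]
  ]
}}

```text
time_s: 22.45
position: [502.2, -157.7, 108.9]
orientation: [[0.34, 0.94, -0.001], [0.94, -0.34, 0.0], [-0.0, -0.001, -1.0]]
ft_force: [0.8, 0.3, -1.5]
gripper_width: 0.57
finger_force: 30.0
```

>>> {"fn": "arm_command", "kwargs": {
  "series": [
    [40, 1, -10, 0, 0, 0, 5],
    [40, 2.5, -16, 0, 0, 0, 9],
    [40, 2.5, -17, 0, 0, 0, 9],
    [40, 2.5, -17, 0, 0, 0, 9],
    [40, 2.5, -17, 0, 0, 0, 9]
  ]
}}

```text
time_s: 22.87
position: [504.3, -171.9, 109.2]
orientation: [[0.196, 0.981, -0.001], [0.981, -0.196, 0.001], [0.0, -0.001, -1.0]]
ft_force: [-0.4, -0.2, -1.0]
gripper_width: 0.568
finger_force: 30.0
```

```bash
python3 - <<'E'
from meas import *
a=telemetry.read_state();print(a['position'],a['orientation'].round(4),a['ft_force'],a['joint_pos'].round(1),a['gripper_width']*91.2)
E
```

```text
[ 504.27894774 -171.90773618  109.21261008] [[ 1.962e-01  9.806e-01 -1.000e-03]
 [ 9.806e-01 -1.962e-01  6.000e-04]
 [ 4.000e-04 -1.000e-03 -1.000e+00]] [-0.3593821  -0.24908805 -0.95108013] [-25.3  28.5  96.9   0.   54.6 -13.9] 51.78251824040804
```

>>> {"fn": "arm_command", "kwargs": {
  "series": [
    [40, 0.6, -0.6, 0, 0, 0, 3],
    [40, 0.6, -0.6, 0, 0, 0, 5.3],
    [40, 0.6, -0.6, 0, 0, 0, 5.3],
    [40, 0.6, -0.6, -15, 0, 0, 5.3],
    [40, 0.6, -0.6, -35, 0, 0, 5.3],
    [40, 0.6, -0.6, -52, 0, 0, 5.3],
    [40, 0.6, -0.6, -65, 0, 0, 5.3],
    [40, 0.6, -0.6, -75, 0, 0, 5.3],
    [40, 0.6, -0.6, -82, 0, 0, 5.3],
    [40, 0.6, -0.6, -86, 0, 0, 5.3],
    [40, 0.6, -0.6, -88, 0, 0, 5.3],
    [40, 0.6, -0.6, -88, 0, 0, 5.3]
  ]
}}

```text
time_s: 23.87
position: [505.4, -173.1, 21.7]
orientation: [[0.103, 0.995, 0.0], [0.995, -0.103, -0.0], [0.0, 0.0, -1.0]]
ft_force: [-0.2, -0.2, -0.5]
gripper_width: 0.569
finger_force: 30.0
```

>>> {"fn": "arm_command", "kwargs": {
  "series": [
    [40, 0, 0, -0.7, 0, 0, 0],
    [40, 0, 0, -1.4, 0, 0, 0],
    [40, 0, 0, -2, 0, 0, 0],
    [40, 0, 0, -2, 0, 0, 0]
  ]
}}

```text
time_s: 24.2
position: [505.5, -173.2, 19.9]
orientation: [[0.103, 0.995, 0.0], [0.995, -0.103, -0.0], [-0.0, 0.0, -1.0]]
ft_force: [0.2, 0.9, -0.8]
gripper_width: 0.567
finger_force: 30.0
```

```bash
python3 - <<'E'
from meas import *
a=telemetry.read_state();print(a['position'],a['orientation'].round(4)[:,0],a['ft_force'],a['wrist_torque'],a['gripper_width']*91.2)
E
```

```text
[ 505.45044948 -173.23198062   19.92172536] [ 1.026e-01  9.947e-01 -1.000e-04] [ 0.17994794  0.85995001 -0.77498405] [ 0.00693163 -0.02341091  0.02489725] 51.680086552463585
```

>>> {"fn": "arm_command", "kwargs": {
  "series": [
    [40, 0, 0, -0.5, 0, 0, 0],
    [40, 0, 0, -1, 0, 0, 0],
    [40, 0, 0, -1, 0, 0, 0]
  ]
}}

```text
time_s: 24.45
position: [505.4, -173.2, 18.9]
orientation: [[0.103, 0.995, 0.0], [0.995, -0.103, -0.0], [-0.0, 0.0, -1.0]]
ft_force: [-0.5, 1.4, 4.8]
gripper_width: 0.566
finger_force: 30.0
```

>>> {"fn": "arm_command", "kwargs": {
  "series": [
    [91, 0, 0, 0, 0, 0, 0],
    [91, 0, 0, 0, 0, 0, 0],
    [91, 0, 0, 0, 0, 0, 0],
    [91, 0, 0, 0, 0, 0, 0],
    [91, 0, 0, 10, 0, 0, 0],
    [91, 0, 0, 30, 0, 0, 0],
    [91, 0, 0, 42, 0, 0, 0],
    [91, 2, 20, 42, 0, 0, 0],
    [91, 4.5, 45, 42, 0, 0, 0],
    [91, 7, 68, 42, 0, 0, 0],
    [91, 9, 85, 42, 0, 0, 0],
    [91, 9, 87, 42, 0, 0, 0]
  ]
}}

```text
time_s: 25.45
position: [514.4, -83.8, 61.4]
orientation: [[0.101, 0.995, 0.0], [0.995, -0.101, 0.0], [0.0, 0.0, -1.0]]
ft_force: [-0.8, -0.3, -0.4]
gripper_width: 1.0
finger_force: 0.0
```

>>> {"fn": "arm_command", "kwargs": {
  "series": [
    [91, 0, 0, -10, 0, 0, 0],
    [75, 0, 0, -20, 0, 0, 0],
    [65, 0, 0, -25, 0, 0, 0],
    [60, 0, 0, -28, 0, 0, 0],
    [45, 0, 0, -28, 0, 0, 0],
    [45, 0, 0, -28, 0, 0, 0],
    [45, 0, 0, -28, 0, 0, 0],
    [45, 0, 0, -28, 0, 0, 0],
    [45, 0, 0, -28, 0, 0, 0],
    [45, 0, 0, -28, 0, 0, 0]
  ],
  "grip_force": 3
}}

```text
time_s: 26.28
position: [515.8, -86.7, 33.2]
orientation: [[0.103, 0.995, 0.003], [0.995, -0.103, -0.001], [-0.0, 0.003, -1.0]]
ft_force: [6.5, -1.2, -4.2]
gripper_width: 0.576
finger_force: 3.0
```

```bash
cat > st.py <<'E'
from meas import *
a=telemetry.read_state();v=np.array([.9947,-.1028,0]);print(a['time_s'],a['position'].round(2),a['orientation'].round(4)[:,0],a['ft_force'].round(2),'v',a['ft_force']@v,a['wrist_torque'].round(2),a['gripper_width']*91.2,a['finger_force'])
E
python3 st.py
```

```text
26.2833 [515.83 -86.65  33.22] [ 1.026e-01  9.947e-01 -5.000e-04] [ 6.48 -1.22 -4.23] v 6.572128926927793 [-0.27 -1.09  0.  ] 52.49731615896567 3.0001696944236755
```

>>> {"fn": "arm_command", "kwargs": {
  "series": [
    [60, 0, 0, 0, 0, 0, 0],
    [60, 0, 0, 0, 0, 0, 0],
    [60, 1.8, -0.2, 0, 0, 0, 0],
    [60, 1.8, -0.2, 0, 0, 0, 0],
    [45, 1.8, -0.2, 0, 0, 0, 0],
    [45, 1.8, -0.2, 0, 0, 0, 0],
    [45, 1.8, -0.2, 0, 0, 0, 0],
    [45, 1.8, -0.2, 0, 0, 0, 0]
  ]
}}

```text
time_s: 26.95
position: [516.0, -86.3, 32.7]
orientation: [[0.102, 0.995, -0.0], [0.995, -0.102, 0.0], [0.0, -0.0, -1.0]]
ft_force: [-0.4, -0.3, 0.9]
gripper_width: 0.57
finger_force: 3.0
```

```bash
python3 st.py
```

```text
26.95 [515.97 -86.32  32.7 ] [0.1025 0.9947 0.    ] [-0.38 -0.31  0.93] v -0.3504952754226701 [ 0.   -0.01 -0.04] 51.953430750728074 2.9999462887644768
```

>>> {"fn": "arm_command", "kwargs": {
  "series": [
    [91, 0, 0, 0, 0, 0, 0],
    [91, 0, 0, 0, 0, 0, 0],
    [91, 0, 0, 10, 0, 0, 0],
    [91, 0, 0, 29, 0, 0, 0],
    [91, -3, -30, 30, 0, 0, 0],
    [91, -7, -65, 30, 0, 0, 0],
    [91, -10.5, -100, 30, 0, 0, 0],
    [91, -14, -135, 30, 0, 0, 0],
    [91, -16.9, -160, 30, 0, 0, 0],
    [91, -16.9, -163, 30, 0, 0, 0],
    [80, -16.9, -163, 15, 0, 0, 0],
    [62, -16.9, -163, 0, 0, 0, 0]
  ]
}}

```text
time_s: 27.95
position: [499.8, -250.2, 33.6]
orientation: [[0.104, 0.995, 0.002], [0.995, -0.104, -0.001], [-0.001, 0.002, -1.0]]
ft_force: [-0.4, 0.3, -0.2]
gripper_width: 0.883
finger_force: 0.0
```

>>> {"fn": "arm_command", "kwargs": {
  "series": [
    [62, 0, 0, 0, 0, 0, 0],
    [62, 0, 0, 0, 0, 0, 0],
    [45, 0, 0, 0, 0, 0, 0],
    [45, 0, 0, 0, 0, 0, 0],
    [45, 0, 0, 0, 0, 0, 0],
    [45, 0, 0, 0, 0, 0, 0]
  ]
}}

```text
time_s: 28.45
position: [499.0, -249.2, 33.3]
orientation: [[0.102, 0.995, -0.0], [0.995, -0.102, -0.0], [-0.0, -0.0, -1.0]]
ft_force: [-3.8, -0.3, 3.3]
gripper_width: 0.57
finger_force: 3.0
```

```bash
python3 st.py
```

```text
28.45 [ 499.01 -249.2    33.28] [ 1.023e-01  9.948e-01 -1.000e-04] [-3.81 -0.26  3.27] v -3.764054873798829 [ 0.06  0.63 -0.05] 52.01828578634407 3.0003695748746395
```

>>> {"fn": "arm_command", "kwargs": {
  "series": [
    [60, 0, 0, 0, 0, 0, 0],
    [60, 0, 0, 0, 0, 0, 0],
    [60, -0.8, 0.1, 0, 0, 0, 0],
    [60, -0.8, 0.1, 0, 0, 0, 0],
    [45, -0.8, 0.1, 0, 0, 0, 0],
    [45, -0.8, 0.1, 0, 0, 0, 0],
    [45, -0.8, 0.1, 0, 0, 0, 0],
    [45, -0.8, 0.1, 0, 0, 0, 0]
  ]
}}

```text
time_s: 29.12
position: [499.0, -249.4, 32.8]
orientation: [[0.103, 0.995, 0.001], [0.995, -0.103, -0.0], [-0.0, 0.001, -1.0]]
ft_force: [4.7, 1.1, -2.7]
gripper_width: 0.567
finger_force: 3.0
```

```bash
python3 st.py; python3 -c "
import numpy as np
a=np.array([515.97,-86.32]);b=np.array([498.9,-249.1]);d=a-b;print(np.degrees(np.arctan2(d[1],d[0])))"
```

```text
29.1167 [ 498.98 -249.44   32.79] [ 1.025e-01  9.947e-01 -3.000e-04] [ 4.69  1.05 -2.7 ] v 4.553196985401984 [ 0.11 -1.   -0.02] 51.66762966891274 2.999829752370715
84.01353152464989
```

>>> {"fn": "arm_command", "kwargs": {
  "series": [
    [91, 0, 0, 0, 0, 0, 0],
    [91, 0, 0, 0, 0, 0, 0],
    [91, 0, 0, 10, 0, 0, 0],
    [91, 0, 0, 29, 0, 0, 0],
    [91, 2, 20, 29, 0, 0, 0],
    [91, 5, 50, 29, 0, 0, 0],
    [91, 7, 72, 29, 0, 0, 0],
    [91, 7, 76, 29, 0, 0, 0],
    [91, 7, 76, 29, 0, 0, 0],
    [91, 7, 76, 10, 0, 0, 0],
    [91, 7, 76, -5, 0, 0, 0],
    [80, 7, 76, -11.5, 0, 0, 0]
  ]
}}

```text
time_s: 30.12
position: [504.9, -174.0, 20.2]
orientation: [[0.103, 0.995, -0.001], [0.995, -0.103, 0.0], [0.0, -0.001, -1.0]]
ft_force: [-1.4, 0.2, -0.2]
gripper_width: 0.952
finger_force: 0.0
```

```bash
python3 st.py
```

```text
30.1167 [ 504.93 -174.     20.16] [1.029e-01 9.947e-01 1.000e-04] [-1.44  0.16 -0.16] v -1.451361055794494 [-0.01 -0.11  0.  ] 86.81588699537484 0.0
```

>>> {"fn": "arm_command", "kwargs": {
  "series": [
    [45, 0, 0, 0, 0, 0, 0],
    [45, 0, 0, 0, 0, 0, 0],
    [45, 0, 0, 0, 0, 0, 0],
    [45, 0, 0, 0, 0, 0, 0],
    [45, 0, 0, 0, 0, 0, 0],
    [45, 0, 0, 0, 0, 0, 0],
    [45, 0, 0, 0, 0, 0, 0]
  ],
  "grip_force": 15
}}

```text
time_s: 30.7
position: [505.7, -173.5, 21.8]
orientation: [[0.102, 0.995, 0.001], [0.995, -0.102, -0.0], [-0.0, 0.001, -1.0]]
ft_force: [-1.2, -0.7, 7.1]
gripper_width: 0.565
finger_force: 15.0
```

>>> {"fn": "arm_command", "kwargs": {
  "series": [
    [45, 0.5, 0, 0, 0, 0, 0],
    [45, 1, 0, 0, 0, 0, 0],
    [45, 1.5, 0.5, 0, 0, 0, 0],
    [45, 2, 1, 0, 0, 0, 0],
    [45, 2.1, 2, 0, 0, 0, 0],
    [45, 2.2, 3, 0, 0, 0, 0],
    [45, 2.3, 4, 0, 0, 0, 0],
    [45, 2.3, 4, 0, 0, 0, 0]
  ]
}}

```text
time_s: 31.37
position: [508.3, -169.5, 21.8]
orientation: [[0.102, 0.995, 0.001], [0.995, -0.102, -0.001], [-0.001, 0.001, -1.0]]
ft_force: [1.3, -0.3, 6.0]
gripper_width: 0.566
finger_force: 15.0
```

```bash
python3 st.py
```

```text
31.3667 [ 508.28 -169.51   21.81] [ 1.022e-01  9.948e-01 -6.000e-04] [ 1.28 -0.31  5.98] v 1.303095656684818 [-0.13  0.01  0.03] 51.648164463500365 15.001996010541916
```

>>> {"fn": "arm_command", "kwargs": {
  "series": [
    [45, -0.5, 0, 0, 0, 0, 0],
    [45, -1, 0, 0, 0, 0, 0],
    [45, -0.9, 0.5, 0, 0, 0, 0],
    [45, -0.9, 1, 0, 0, 0, 0],
    [45, -0.9, 1, 0, 0, 0, 0]
  ]
}}

```text
time_s: 31.78
position: [507.5, -168.7, 21.8]
orientation: [[0.102, 0.995, 0.002], [0.995, -0.102, -0.001], [-0.001, 0.002, -1.0]]
ft_force: [1.1, -2.5, 6.8]
gripper_width: 0.566
finger_force: 15.0
```

```bash
python3 st.py
```

```text
31.7833 [ 507.53 -168.72   21.79] [ 1.023e-01  9.948e-01 -8.000e-04] [ 1.14 -2.54  6.78] v 1.3966072384691632 [-0.41 -0.21  0.02] 51.581413026135216 15.00239834189415
```

>>> {"fn": "arm_command", "kwargs": {
  "series": [
    [45, 0, 0.3, 0, 0, 0, 0],
    [45, 0, 0.6, 0, 0, 0, 0],
    [45, 0, 0.6, 0, 0, 0, 0]
  ]
}}

```text
time_s: 32.03
position: [507.5, -168.2, 21.8]
orientation: [[0.102, 0.995, 0.001], [0.995, -0.102, -0.001], [-0.001, 0.002, -1.0]]
ft_force: [2.0, -3.1, 7.7]
gripper_width: 0.571
finger_force: 15.0
```

```bash
python3 st.py
```

```text
32.0333 [ 507.5  -168.18   21.8 ] [ 1.023e-01  9.948e-01 -8.000e-04] [ 1.98 -3.1   7.67] v 2.290441125815224 [-0.5  -0.09  0.02] 52.092809608830244 15.002556145191193
```

>>> {"fn": "arm_command", "kwargs": {
  "series": [
    [45, 0, 0.3, 0, 0, 0, 0],
    [45, 0, 0.6, 0, 0, 0, 0],
    [45, 0, 0.9, 0, 0, 0, 0],
    [45, 0, 0.9, 0, 0, 0, 0]
  ]
}}

```text
time_s: 32.37
position: [507.5, -167.7, 21.8]
orientation: [[0.102, 0.995, 0.001], [0.995, -0.102, -0.002], [-0.001, 0.002, -1.0]]
ft_force: [-0.8, -8.0, 6.9]
gripper_width: 0.572
finger_force: 15.0
```

```bash
python3 st.py
```

```text
32.3667 [ 507.46 -167.73   21.8 ] [ 0.1022  0.9948 -0.0014] [-0.77 -8.05  6.95] v 0.06300108887494352 [-1.47  0.17 -0.06] 52.176487881411944 15.002329498529434
```

The brick is pressed against the bar at about 8 N, at the expected position. I'll hold, release and rise.

>>> {"fn": "arm_command", "kwargs": {
  "series": [
    [45, 0, 0, 0, 0, 0, 0],
    [45, 0, 0, 0, 0, 0, 0],
    [45, 0, 0, 0, 0, 0, 0],
    [80, 0, 0, 0, 0, 0, 0],
    [80, 0, 0, 0, 0, 0, 0],
    [80, 0, 0, 0, 0, 0, 0],
    [80, 0, 0, 0, 0, 0, 0],
    [80, 0, 0, 10, 0, 0, 0],
    [80, 0, 0, 30, 0, 0, 0],
    [80, 0, 0, 60, 0, 0, 0],
    [80, 0, 0, 90, 0, 0, 0],
    [80, 0, 0, 120, 0, 0, 0]
  ]
}}

```text
time_s: 33.37
position: [506.4, -166.5, 143.2]
orientation: [[0.102, 0.995, -0.0], [0.995, -0.102, 0.0], [0.0, -0.0, -1.0]]
ft_force: [0.4, 0.0, 0.5]
gripper_width: 0.881
finger_force: 0.0
```

>>> {"fn": "arm_command", "kwargs": {
  "series": [
    [60, -5, 4, 0, 0, 0, -7],
    [26, -10, 8, 0, 0, 0, -14],
    [26, -15, 12, 0, 0, 0, -21],
    [26, -20, 16, 0, 0, 0, -28],
    [26, -25, 20, 0, 0, 0, -35],
    [26, -30, 24, 0, 0, 0, -42],
    [26, -35, 28, 0, 0, 0, -49],
    [26, -40, 32, 0, 0, 0, -56],
    [26, -45, 36, 0, 0, 0, -63],
    [26, -50, 40, 0, 0, 0, -70],
    [26, -55, 44, 0, 0, 0, -77],
    [26, -57, 47, 0, 0, 0, -84]
  ]
}}

```text
time_s: 34.37
position: [449.0, -119.3, 141.8]
orientation: [[1.0, -0.004, -0.0], [-0.004, -1.0, 0.0], [-0.0, -0.0, -1.0]]
ft_force: [-0.5, 0.3, 0.1]
gripper_width: 0.285
finger_force: 0.0
```

>>> {"fn": "arm_command", "kwargs": {
  "series": [
    [26, 0, 0, 0, 0, 0, -6],
    [26, 0, 0, 0, 0, 0, -6],
    [26, 0, 0, 0, 0, 0, -6]
  ]
}}

```text
time_s: 34.62
position: [449.8, -119.7, 141.7]
orientation: [[0.995, -0.099, 0.0], [-0.099, -0.995, -0.0], [0.0, 0.0, -1.0]]
ft_force: [-0.1, -0.3, -1.5]
gripper_width: 0.286
finger_force: 0.0
```

```bash
python3 st.py; python3 - <<'E'
from meas import *
s=snap('scene');np.set_printoptions(linewidth=250)
c=s['color'].astype(int);d=grey(s)
# sample along course line at rib-top height and bar line
u=np.array([.1035,.9946,0]);v=np.array([.9946,-.1035,0]);C=np.array([507.5,-167.6,0])
for z,lab in((46,'course'),):
  for off in(-20,0,20):
    px=proj(s,[C+k*u+off*v+[0,0,z] for k in range(-60,61,3)])
    print(lab,off,[int(c[int(round(y)),int(round(x))].sum()) if 0<=x<640 else -1 for x,y in px])
E
```

```text
34.6167 [ 449.85 -119.74  141.7 ] [ 9.951e-01 -9.900e-02  4.000e-04] [-0.08 -0.3  -1.53] v -0.04775631917725679 [-0.01 -0.02  0.01] 26.057808814562815 0.0
course -20 [382, 378, 378, 388, 330, 359, 262, 286, 286, 421, 389, 381, 389, 392, 392, 349, 386, 390, 386, 390, 390, 391, 390, 397, 397, 393, 395, 393, 390, 412, 384, 373, 324, 265, 265, 318, 320, 412, 412, 406, 399]
course 0 [377, 380, 377, 362, 362, 296, 226, 226, 224, 317, 335, 372, 372, 372, 382, 377, 377, 377, 393, 388, 373, 377, 383, 383, 375, 376, 378, 378, 375, 385, 385, 369, 301, 222, 222, 221, 264, 392, 392, 390, 374]
course 20 [372, 331, 359, 359, 332, 232, 222, 218, 230, 255, 346, 346, 354, 354, 375, 347, 386, 353, 364, 322, 386, 361, 356, 356, 384, 359, 352, 352, 378, 351, 361, 361, 242, 229, 230, 221, 249, 291, 389, 360, 355]
```

The brick's dark gaps lie at u = +36 to +48 and -33 to -45, so the joints are even. Now the bar.

>>> {"fn": "arm_command", "kwargs": {
  "series": [
    [26, 0.3, -0.6, -25, 0, 0, -0.3],
    [26, 0.3, -0.6, -55, 0, 0, -0.3],
    [26, 0.3, -0.6, -85, 0, 0, -0.3],
    [26, 0.3, -0.6, -105, 0, 0, -0.3],
    [26, 0.3, -0.6, -117, 0, 0, -0.3],
    [26, 0.3, -0.6, -123, 0, 0, -0.3],
    [26, 0.3, -0.6, -126, 0, 0, -0.3],
    [26, 0.3, -0.6, -126, 0, 0, -0.3],
    [5, 0.3, -0.6, -126, 0, 0, -0.3],
    [5, 0.3, -0.6, -126, 0, 0, -0.3],
    [5, 0.3, -0.6, -126, 0, 0, -0.3],
    [5, 0.3, -0.6, -126, 0, 0, -0.3]
  ],
  "grip_force": 3
}}

```text
time_s: 35.67
position: [450.6, -120.5, 15.9]
orientation: [[0.994, -0.107, 0.001], [-0.107, -0.994, -0.001], [0.001, 0.0, -1.0]]
ft_force: [0.4, -0.8, 4.1]
gripper_width: 0.134
finger_force: 3.0
```

```bash
python3 st.py
```

```text
35.6667 [ 450.58 -120.55   15.86] [ 0.9942 -0.1074  0.0013] [ 0.37 -0.81  4.12] v 0.4515015516233442 [-0.04 -0.07 -0.  ] 12.219072306973926 3.000197745859623
```

>>> {"fn": "arm_command", "kwargs": {
  "series": [
    [5, 0, 0, 0, 0, 0, 0],
    [5, 0, 0, 0, 0, 0, 0],
    [5, 0, 0, 0.5, 0, 0, 0],
    [5, 0, 0, 1.5, 0, 0, 0],
    [5, 0, 0, 3, 0, 0, 0],
    [5, 0, 0, 5, 0, 0, 0],
    [5, 0, 0, 7, 0, 0, 0],
    [5, 0, 0, 10, 0, 0, 0],
    [5, 0, 0, 13, 0, 0, 0],
    [5, 0, 0, 17, 0, 0, 0],
    [5, 0, 0, 21, 0, 0, 0],
    [5, 0, 0, 26, 0, 0, 0]
  ],
  "grip_force": 20
}}

```text
time_s: 36.67
position: [450.1, -120.4, 41.6]
orientation: [[0.994, -0.108, -0.0], [-0.108, -0.994, 0.0], [-0.0, -0.0, -1.0]]
ft_force: [-0.2, -2.1, -1.2]
gripper_width: 0.131
finger_force: 20.0
```

>>> {"fn": "arm_command", "kwargs": {
  "series": [
    [5, 0, 0, 6, 0, 0, 0],
    [5, 0, 0, 13, 0, 0, 0],
    [5, 0, 0, 25, 0, 0, 0],
    [5, 0, 0, 40, 0, 0, 0],
    [5, 0, 0, 60, 0, 0, 0],
    [5, 0, 0, 72, 0, 0, 0],
    [5, 0, 0, 75, 0, 0, 0]
  ]
}}

```text
time_s: 37.25
position: [451.0, -120.6, 118.4]
orientation: [[0.994, -0.108, 0.003], [-0.108, -0.994, -0.001], [0.003, 0.001, -1.0]]
ft_force: [0.6, -0.4, 0.3]
gripper_width: 0.131
finger_force: 20.0
```

```bash
python3 st.py; python3 - <<'E'
from meas import *
s=snap('scene');c=s['color'].astype(int)
u=np.array([.1035,.9946,0]);v=np.array([.9946,-.1035,0]);C=np.array([507.5,-167.6,0])
for off in(-20,0,20):
    px=proj(s,[C+k*u+off*v+[0,0,46] for k in range(-60,61,3)])
    print(off,[int(c[int(round(y)),int(round(x))].sum()) for x,y in px])
E
```

```text
37.25 [ 450.99 -120.58  118.45] [ 0.9942 -0.1076  0.003 ] [ 0.56 -0.39  0.27] v 0.6016706870918375 [-0.01 -0.03  0.01] 11.964323450088559 19.99996393918991
-20 [377, 393, 393, 389, 339, 359, 263, 288, 288, 415, 356, 331, 323, 302, 302, 302, 292, 279, 305, 365, 365, 393, 405, 395, 395, 385, 383, 358, 393, 401, 400, 391, 353, 244, 244, 318, 326, 411, 411, 411, 389]
0 [371, 383, 380, 362, 362, 286, 225, 225, 225, 325, 334, 360, 318, 318, 292, 292, 265, 265, 307, 365, 389, 383, 382, 382, 404, 382, 374, 374, 391, 379, 379, 370, 277, 225, 225, 212, 263, 388, 388, 393, 384]
20 [363, 334, 359, 359, 334, 236, 218, 224, 240, 266, 348, 350, 293, 293, 291, 297, 291, 281, 286, 296, 389, 359, 356, 356, 381, 357, 347, 347, 369, 331, 365, 365, 234, 225, 217, 225, 248, 295, 390, 359, 347]
```

>>> {"fn": "arm_command", "kwargs": {
  "series": [
    [5, 12, 12, 0, 0, 0, 0],
    [5, 35, 35, 0, 0, 0, 0],
    [5, 60, 60, 0, 0, 0, 1],
    [5, 85, 85, 0, 0, 0, 2],
    [5, 110, 110, 0, 0, 0, 3],
    [5, 135, 135, 0, 0, 0, 3],
    [5, 155, 155, 0, 0, 0, 3],
    [5, 168, 164, 0, 0, 0, 3],
    [5, 171, 166, 0, 0, 0, 3],
    [5, 171, 166, 0, 0, 0, 3]
  ]
}}

```text
time_s: 38.13
position: [621.1, 46.2, 115.2]
orientation: [[0.999, -0.054, -0.001], [-0.054, -0.999, 0.0], [-0.001, 0.0, -1.0]]
ft_force: [-0.3, 0.7, -0.3]
gripper_width: 0.132
finger_force: 20.0
```

>>> {"fn": "arm_command", "kwargs": {
  "series": [
    [5, 0, 0, -15, 0, 0, 0],
    [5, 0, 0, -40, 0, 0, 0],
    [5, 0, 0, -65, 0, 0, 0],
    [5, 0, 0, -85, 0, 0, 0],
    [5, 0, 0, -98, 0, 0, 0],
    [5, 0, 0, -105, 0, 0, 0],
    [5, 0, 0, -109, 0, 0, 0],
    [5, 0, 0, -111, 0, 0, 0],
    [5, 0, 0, -111.5, 0, 0, 0],
    [5, 0, 0, -111.5, 0, 0, 0]
  ]
}}

```text
time_s: 38.97
position: [621.4, 45.5, 5.4]
orientation: [[0.998, -0.056, 0.001], [-0.056, -0.998, -0.0], [0.001, -0.0, -1.0]]
ft_force: [-0.9, 0.5, -0.5]
gripper_width: 0.131
finger_force: 20.0
```

```bash
python3 st.py
```

```text
38.9667 [621.43  45.46   5.41] [ 0.9985 -0.0556  0.001 ] [-0.85  0.46 -0.45] v -0.8976596083354254 [0.01 0.08 0.02] 11.940225166214427 19.999921917915344
```

>>> {"fn": "arm_command", "kwargs": {
  "series": [
    [5, 0, 0, -0.7, 0, 0, 0],
    [5, 0, 0, -1.4, 0, 0, 0],
    [5, 0, 0, -1.4, 0, 0, 0],
    [30, 0, 0, -1.4, 0, 0, 0],
    [30, 0, 0, -1.4, 0, 0, 0],
    [30, 0, 0, -1.4, 0, 0, 0],
    [30, 0, 0, -1.4, 0, 0, 0],
    [30, 0, 0, 10, 0, 0, 0],
    [30, 0, 0, 40, 0, 0, 0],
    [30, 0, 0, 80, 0, 0, 0],
    [30, 0, 0, 120, 0, 0, 0],
    [30, 0, 0, 120, 0, 0, 0]
  ]
}}

```text
time_s: 39.97
position: [624.9, 45.7, 133.0]
orientation: [[0.998, -0.055, 0.011], [-0.055, -0.998, -0.0], [0.011, -0.0, -1.0]]
ft_force: [1.6, 0.4, 1.6]
gripper_width: 0.328
finger_force: 0.0
```

>>> {"fn": "arm_command", "kwargs": {
  "series": [
    [30, 0, 20, 0, 0, 0, 0],
    [30, 0, 50, 0, 0, 0, 0],
    [30, 0, 80, 0, 0, 0, 0],
    [30, 0, 110, 0, 0, 0, 0],
    [30, 0, 140, 0, 0, 0, 0],
    [30, -20, 170, 0, 0, 0, 0],
    [30, -40, 200, 0, 0, 0, 0],
    [30, -60, 230, 0, 0, 0, 0],
    [30, -60, 240, 0, 0, 0, 0],
    [30, -60, 240, 0, 0, 0, 0]
  ]
}}

```text
time_s: 40.8
position: [560.2, 288.2, 125.6]
orientation: [[0.999, -0.052, 0.001], [-0.052, -0.999, 0.001], [0.001, -0.001, -1.0]]
ft_force: [0.6, -0.3, -0.2]
gripper_width: 0.329
finger_force: 0.0
```

```bash
python3 st.py; python3 - <<'E'
from meas import *
np.set_printoptions(linewidth=250,suppress=True,precision=1)
t=snap('top');s=snap('scene')
u=np.array([.1035,.9946,0]);v=np.array([.9946,-.1035,0]);C=np.array([507.5,-167.6,0])
for n,im in(('top',t),('scene',s)):
    d=grey(im).astype(np.float32);b=im['color'].astype(np.float32).sum(2)
    def samp(g,P):
        p=proj(im,P).astype(np.float32);return cv2.remap(g,p[:,0:1],p[:,1:2],cv2.INTER_LINEAR).ravel()
    # side edges: wood/grey crossing across v at rib height for 3 bricks (several u)
    k=np.arange(-45,46,.5)
    for side in((-1,1)):
        for B in(-82,0,82):
            r=[]
            for du in(-22,-11,0,11,22):
                g=samp(d,[C+(B+du)*u+x*v+[0,0,42] for x in k]);m=g>28
                idx=np.where(~m)[0];r.append(k[idx.min()] if side<0 else k[idx.max()])
            print(n,side,B,r)
    if n=='top':
        k=np.arange(-60,61,2.);
        for off in(-18,0,18):
            print(off,samp(b,[C+x*u+off*v+[0,0,46] for x in k]).astype(int))
c=t['color'].astype(int).sum(2);print('bar',c[126:176:8,303:317])
E
```

```text
40.8 [560.21 288.2  125.6 ] [ 9.986e-01 -5.240e-02  6.000e-04] [ 0.55 -0.27 -0.25] v 0.5794024454751194 [ 0.03 -0.04  0.01] 29.976327265687004 0.0
top -1 -82 [np.float64(-28.0), np.float64(-28.0), np.float64(-28.0), np.float64(-27.5), np.float64(-28.0)]
top -1 0 [np.float64(-28.0), np.float64(-28.0), np.float64(-28.0), np.float64(-28.0), np.float64(-28.0)]
top -1 82 [np.float64(-28.0), np.float64(-28.0), np.float64(-27.5), np.float64(-28.0), np.float64(-27.5)]
top 1 -82 [np.float64(24.5), np.float64(24.5), np.float64(24.0), np.float64(24.5), np.float64(24.5)]
top 1 0 [np.float64(24.5), np.float64(24.5), np.float64(24.5), np.float64(24.5), np.float64(24.5)]
top 1 82 [np.float64(24.5), np.float64(24.5), np.float64(24.5), np.float64(24.5), np.float64(24.5)]
-18 [328 334 339 340 322 284 220 197 197 223 238 258 290 306 314 313 314 315 318 323 328 333 334 332 323 319 316 318 316 315 315 315 316 312 314 315 314 318 324 332 335 338 339 332 331 338 274 225 204 221 236 245 295 325 331 326 324 326 331 335 336]
0 [298 299 303 305 292 246 206 185 212 230 242 249 296 340 331 315 302 300 297 295 29
[... 759 characters left out ...]
(28.5), np.float64(31.5), np.float64(34.5), np.float64(35.0), np.float64(35.0)]
scene 1 0 [np.float64(31.0), np.float64(34.0), np.float64(34.5), np.float64(34.5), np.float64(34.5)]
scene 1 82 [np.float64(31.0), np.float64(34.5), np.float64(34.0), np.float64(34.0), np.float64(34.0)]
bar [[429 433 434 401 286 316 400 396 399 407 406 429 432 431]
 [425 430 432 398 279 325 432 406 402 406 439 436 428 430]
 [436 431 431 407 290 329 405 409 407 400 427 431 432 432]
 [437 436 404 286 296 369 409 415 415 414 434 428 424 427]
 [433 426 390 282 339 447 418 415 422 421 431 442 438 430]
 [432 431 401 273 294 416 414 417 424 437 442 441 437 435]
 [440 440 440 436 433 431 439 436 427 429 436 433 429 426]]
```

All three bricks line up to within about 0.5 mm, the joints are even, and the bar lies on the table.

```bash
python3 -c "
from workcell import order
print(order.sign_off())"
```

```text
the job is handed in; nothing more can be done
None
```

The brick is laid ribs up, in line with its neighbours to about 0.5 mm and with even 12 mm joints. The bar is back on the table clear of the panel, and the job was handed in at about 41 s; no verdict came back.

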